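# Put the canisters back on the counter shelf in order of height

## Task

The little counter shelf has been wiped; put the four green canisters back on it in order of height, one in the middle of each cork pad, so that the row steps down from the big clay jar: the tallest on the pad next to the clay jar, the shortest on the pad at the mortar's end. Keep the canisters upright, set each one down gently rather than dropping it, and leave the clay jar and the mortar where they stand.

Things in the scene. Friction and masses are not known exactly. Their poses are not given: they have to be found in the camera images.
- canister_a_mid (a point): second tallest of the four green glazed canisters: upright straight-sided cylinder 53 mm in diameter, 102 mm high over all; its sides run straight to 86 mm, then a flat brown wooden lid 5 mm thick and a knob 11 mm high and 18 mm across, both fixed to it. Thin white bands run round its top and foot. This point is on its axis half-way up, 51 mm above its underside; z is up its axis. Loose, 50 to 430 g; grip the round body.
- canister_b_mid (a point): shortest of the four green glazed canisters: upright straight-sided cylinder 35 mm in diameter, 62 mm high over all; its sides run straight to 46 mm, then a flat brown wooden lid 5 mm thick and a knob 11 mm high and 18 mm across, both fixed to it. Thin white bands run round its top and foot. This point is on its axis half-way up, 31 mm above its underside; z is up its axis. Loose, 50 to 430 g; grip the round body.
- canister_c_mid (a point): tallest of the four green glazed canisters: upright straight-sided cylinder 62 mm in diameter, 122 mm high over all; its sides run straight to 106 mm, then a flat brown wooden lid 5 mm thick and a knob 11 mm high and 18 mm across, both fixed to it. Thin white bands run round its top and foot. This point is on its axis half-way up, 61 mm above its underside; z is up its axis. Loose, 50 to 430 g; grip the round body.
- canister_d_mid (a point): second shortest of the four green glazed canisters: upright straight-sided cylinder 44 mm in diameter, 82 mm high over all; its sides run straight to 66 mm, then a flat brown wooden lid 5 mm thick and a knob 11 mm high and 18 mm across, both fixed to it. Thin white bands run round its top and foot. This point is on its axis half-way up, 41 mm above its underside; z is up its axis. Loose, 50 to 430 g; grip the round body.
- pad1_top (a point): cork pad, first from the robot's left: a fixed disc 76 mm across and 3 mm thick on the low dark wooden shelf. This point is the centre of the pad's top, 51 mm above the counter (the board around it is at 48 mm). x points across the shelf away from the robot, y along the row of pads to the robot's left, z up. Pads stand 100 mm apart in one straight row; the shelf board is 412 mm long, 124 mm deep, fixed to the counter.
- pad2_top (a point): cork pad, second from the robot's left: a fixed disc 76 mm across and 3 mm thick on the low dark wooden shelf. This point is the centre of the pad's top, 51 mm above the counter (the board around it is at 48 mm). x points across the shelf away from the robot, y along the row of pads to the robot's left, z up. Pads stand 100 mm apart in one straight row; the shelf board is 412 mm long, 124 mm deep, fixed to the counter.
- pad3_top (a point): cork pad, third from the robot's left: a fixed disc 76 mm across and 3 mm thick on the low dark wooden shelf. This point is the centre of the pad's top, 51 mm above the counter (the board around it is at 48 mm). x points across the shelf away from the robot, y along the row of pads to the robot's left, z up. Pads stand 100 mm apart in one straight row; the shelf board is 412 mm long, 124 mm deep, fixed to the counter.
- pad4_top (a point): cork pad, last, at the robot's right end: a fixed disc 76 mm across and 3 mm thick on the low dark wooden shelf. This point is the centre of the pad's top, 51 mm above the counter (the board around it is at 48 mm). x points across the shelf away from the robot, y along the row of pads to the robot's left, z up. Pads stand 100 mm apart in one straight row; the shelf board is 412 mm long, 124 mm deep, fixed to the counter.
- clay_jar_mid (a point): big brown clay storage jar with a dark wooden lid, 130 mm across the belly, 190 mm high, standing on the counter just past one end of the shelf (either end), 145 mm from the centre of the nearest pad. This point is on its axis half-way up, 95 mm above the counter. Loose, 1.6 kg; leave it where it is.
- mortar_mid (a point): grey stone mortar with a wooden pestle in it, 114 mm across the rim, 85 mm high (the pestle leans out past the rim by 15 mm and rises to 126 mm), standing on the counter just past the other end of the shelf. This point is on its axis half-way up the bowl, 42 mm above the counter. Loose, 1.8 kg; leave it where it is.
There are look-alikes about, which are no part of the job. What is shaped like the part that bears canister_b_mid but pink is not meant.

How it is judged:
By the outcome, as a careful person would: the job done as asked, in the order asked, and still so for the second after the job is handed in, with the robot touching nothing.
It also fails if it takes over 115 s, if anything falls off the work surface, if the arm or the gripper's body presses on something with over 40 N, if the wrist force passes 120 N, or if a joint passes its speed limit or range.

## Robot

A 7-joint arm with a two-finger parallel gripper is mounted at the origin on the work surface. World frame = base frame: x ahead of the robot, y to its left, z up, the work surface at z = 0. Lengths are in m, angles in rad, forces in N, time in s.
With the tool pointing down it reaches from about 0.425 to 1.025 m from the base axis. Payload 9.4 kg.
Tool frame: the origin (TCP) lies midway between the tips of the shut fingers; the grasp point (between the pads) lies ctrl.grasp_offset behind it (ctrl.grasp_offset is the distance from the TCP to the grasp point, in m); z points along the fingers, y is the direction in which the jaws open and shut (so a half turn about z gives the same grasp; the last joint's range is limited). The gripper opens to 85 mm and grips with 20 to 120 N. Pads are 22 mm wide; open, the fingers measure 114 mm over their backs; the gripper's body (76 mm by 85 mm) begins 54 mm behind the grasp point. The pads swing forward as they close: fully open they stand 13 mm farther back than shut.
Start: joints at [1.136, 0.599, -0.003, 1.599, 0.002, 0.943, -0.08], TCP at [0.254, -0.679, 0.231] pointing down, gripper open.
Joint ranges: [-2.57, 2.57], [-0.35, 1.97], [-1.29, 1.29], [0.11, 2.56], [-1.05, 4.19], [0.11, 1.86], [-2.63, 2.63]. Speed limits (rad/s): [2.22, 2.22, 3.01, 3.01, 3.14, 3.14, 3.14].

## Interface

Orientations are given as a unit quaternion [x, y, z, w].
In Python, from workcell import ctrl gives the robot as it stands. The module is installed in compiled form; this text tells all that it offers.
- The arm moves only by the shell command python3 -m crank 'ROWS' [OPENING]. ROWS is JSON, a list of rows, each an object of numbers: "tx", "ty", "tz": the shift along the world's x, y, z in mm; "ax", "ay", "az": the turn, a rotation vector about the world's x, y, z in degrees. A call has 1 to 12 rows; each row shifts and turns the commanded pose from where the row before left it; what a row does not reach is not made up. A row lasts 1/12 s, in which the tool goes at most 41.7 mm and 7.16 degrees, less where a joint would pass 70% of its speed; a pose out of reach is approached as far as the arm can. A call with a gripper value outside its range is refused whole. OPENING is the opening, from 0 (shut) to 1 (fully open), set as the call begins (- or left out, the last holds). The fingers move at their own pace and stop on an object; the grip force is fixed at half the most. Time passes only in rows, so rows that do not move let the fingers close. It gives the time, the measured TCP pose, the force and the opening at its end, in the units of the state.
- ctrl.read_state(): the state, without advancing time (a new reading comes with each control period).
- ctrl.snapshot(name): name is "scene" or "top"; returns a dict with "frame" (400x640x3 uint8, blue, green, red), "K" (3x3 intrinsics, pixels), "camera_from_world" (4x4, takes a point from world to camera coordinates). Camera axes: x right, y down, z forward; pixel columns grow to the right and rows downward; lengths in m; the calibration is good to about 2 mm. A picture is of the moment at which its call begins. There is no depth.
- ctrl.close_job(): hands the job in, once; it reports no verdict.
Trained networks look in a picture, given as the dict that the camera call returned (one of the last four; its "shot" number tells which), for a name from the list of things; names that differ only in an ending like _2 or _b are one class to them, and where a whole thing is asked for, a point or a joint stands for the part that bears it (a point fixed in the world has none). Each returns a list of dicts, best first, with "conf" (0 to 1); they miss things now and then, are a little off and sometimes report something else, mostly with a low value. They report only what shows in the picture. A call takes as long as a camera call. They do not tell look-alikes from the thing itself.
- ctrl.regions_of(thing, picture): "region" (400x640 bool, what is visible of it) and "at" ([row, column] in pixels, amid what is visible of it).
The state is a dict: "t": time; "joint_pos": joint angles; "joint_velocities": joint speeds; "effort": joint torques, N m; "ee_pos": TCP position; "orientation": TCP orientation; "ft_force": force on the tool from outside, world axes, zero at the start; "torque": the same for the moment, N m; "grip_width": finger opening in m.
Only numpy, scipy, OpenCV 4.12 (cv2) and the standard library are available. Lean on these libraries where they do the work, as an engineer would, in place of code of your own. Each camera call takes 0.05 s, during which the arm holds its last target.

## Working session

There is one attempt and no reset: what is moved stays moved. The work goes in short steps, Python scripts to look and compute and a shell command to move; the robot and the scene stay as the last step left them, time stands still between calls to the robot, and variables do not carry over. Pictures are saved under pics/ and viewed, and the job is handed in when it is done.

```bash
mkdir -p pics; python3 - <<'E'
from workcell import ctrl
import cv2
s=ctrl.read_state(); print({k:(v if not hasattr(v,'__len__') else [round(float(x),4) for x in v]) for k,v in s.items()}, ctrl.grasp_offset)
for n in("scene","top"):
    p=ctrl.snapshot(n); cv2.imwrite(f"pics/{n}0.png",p["frame"]); print(n,p["K"].tolist(),p["camera_from_world"].round(4).tolist(),p["shot"])
E
```

```text
{'t': 0.0, 'joint_pos': [1.1363, 0.6001, -0.0026, 1.6001, 0.0018, 0.9429, -0.0798], 'joint_velocities': [0.0005, 0.001, -0.001, -0.0011, -0.0007, -0.0017, -0.0007], 'effort': [0.0001, -77.6451, 1.5646, -25.8005, 0.0123, 0.009, -0.0001], 'ee_pos': [0.2538, -0.6787, 0.2304], 'orientation': [0.984, 0.178, -0.0002, -0.0007], 'ft_force': [0.096, 0.9364, 0.2942], 'torque': [-0.0168, 0.0398, -0.016], 'grip_width': 0.08520877815234383} 0.0187
scene [[434.7179620605151, 0.0, 313.20315500086787], [0.0, 434.7179620605151, 192.35143070843347], [0.0, 0.0, 1.0]] [[0.8672, 0.4978, -0.0071, -0.4529], [0.2946, -0.5246, -0.7988, -0.0699], [-0.4014, 0.6906, -0.6016, 1.1911], [0.0, 0.0, 0.0, 1.0]] 1
top [[366.23231798293807, 0.0, 320.5671692750804], [0.0, 366.23231798293807, 202.79060696761965], [0.0, 0.0, 1.0]] [[-0.0177, -0.9998, 0.0123, 0.0151], [-0.9821, 0.0151, -0.1875, 0.5245], [0.1873, -0.0154, -0.9822, 0.942], [0.0, 0.0, 0.0, 1.0]] 2
```

View pics/scene0.png

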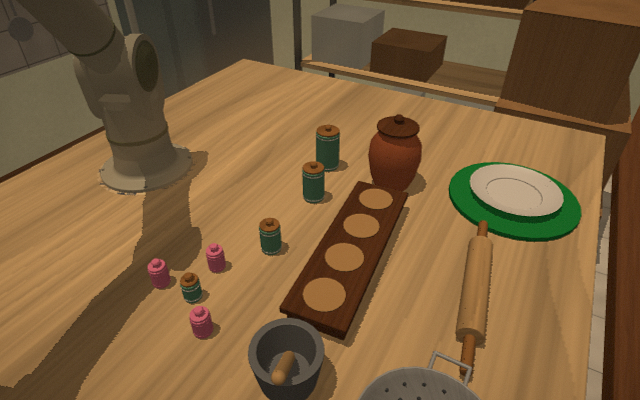

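View pics/top0.png

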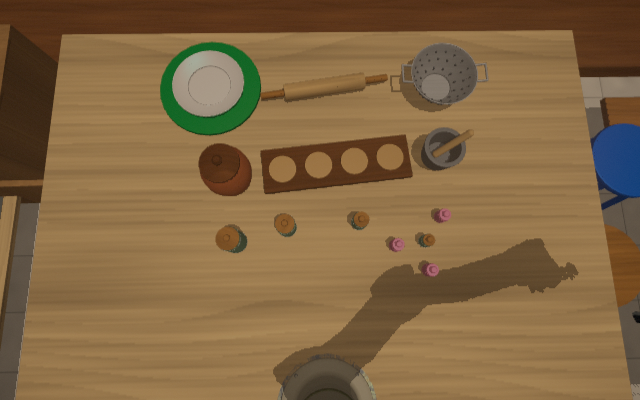

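Scene view: the green canisters stand at about (328,148), (313,182), (270,236) and (191,288). Three pink look-alikes surround the small green one, at (159,273), (215,257) and (201,322). The clay jar is at the far (robot's left) end at (395,155), and the mortar is at the right end at (287,360). In the top view the pads are at columns 282 to 390, row ~160. Next I'll run the networks and fit models.

```bash
cat > h.py <<'E'
from workcell import ctrl
import cv2, numpy as np
from scipy.optimize import minimize, least_squares
def proj(p,P):
    P=np.atleast_2d(P); T=p["camera_from_world"]; c=P@T[:3,:3].T+T[:3,3]; q=c@p["K"].T; return q[:,:2]/q[:,2:]
DIM={'a':(.0265,.102),'b':(.0175,.062),'c':(.031,.122),'d':(.022,.082)}
def sil(p,xyz,k):
    r,h=DIM[k]; t=np.linspace(0,2*np.pi,48,endpoint=False); m=np.zeros((1600,2560),np.uint8)
    ring=lambda R,z: np.c_[R*np.cos(t),R*np.sin(t),0*t+z]
    for A in (np.r_[ring(r,0),ring(r,h-.011)],np.r_[ring(.009,h-.011),ring(.009,h)]):
        uv=proj(p,A+xyz)
        cv2.fillConvexPoly(m,cv2.convexHull(np.round((uv+.5)*4*16).astype(np.int32)),1,shift=4)
    return cv2.resize(m.astype(np.float32),(640,400),interpolation=cv2.INTER_AREA)
def ray(p,uv,z):
    T=p["camera_from_world"];R=T[:3,:3];o=-R.T@T[:3,3];d=R.T@np.linalg.inv(p["K"])@np.r_[uv,1];return o+d*(z-o[2])/d[2]
def soft(m): return cv2.GaussianBlur(m.astype(np.float32),(0,0),1.0)
def fit(pics,masks,k,x0):
    ms=[soft(m) for m in masks]
    f=lambda x:sum(((soft(sil(p,x,k))-m)**2).sum() for p,m in zip(pics,ms))
    r=minimize(f,x0,method='Nelder-Mead',options=dict(initial_simplex=np.array([x0]+[np.array(x0)+d for d in np.eye(3)*.012]),xatol=1e-4,fatol=.05,maxiter=150))
    return r.x,r.fun,[float(2*np.minimum(sil(p,r.x,k)>.5,m).sum()/((sil(p,r.x,k)>.5).sum()+m.sum())) for p,m in zip(pics,masks)]
E
python3 - <<'E'
from h import *
import pickle
S=ctrl.snapshot("scene");T=ctrl.snapshot("top")
out={}
for n in ['canister_a_mid','canister_b_mid','canister_c_mid','canister_d_mid','pad1_top','clay_jar_mid','mortar_mid']:
    for l,p in(('S',S),('T',T)):
        try: r=ctrl.regions_of(n,p)
        except Exception as e: print(n,e);continue
        out[n,l]=r; print(n,l,[(round(d['conf'],2),[int(x) for x in d['at']],int(d['region'].sum())) for d in r])
pickle.dump((S,T,out),open('m.pkl','wb'))
E
```

```text
canister_a_mid S [(0.76, [181, 309], 833)]
canister_a_mid T [(0.73, [223, 284], 369), (0.58, [236, 230], 667)]
canister_b_mid S [(0.98, [255, 213], 484), (0.97, [275, 158], 508), (0.85, [324, 199], 554), (0.8, [287, 191], 522)]
canister_b_mid T [(0.7, [238, 428], 170), (0.56, [268, 426], 182), (0.49, [244, 398], 166), (0.48, [215, 441], 189)]
canister_c_mid S [(0.64, [145, 326], 1017), (0.53, [180, 310], 841)]
canister_c_mid T [(0.64, [238, 229], 620)]
canister_d_mid S [(0.93, [236, 273], 704)]
canister_d_mid T [(0.53, [219, 356], 266)]
pad1_top S [(0.87, [199, 373], 587), (0.58, [288, 189], 491)]
pad1_top T [(0.6, [169, 283], 591), (0.57, [237, 231], 625), (0.45, [155, 388], 552)]
clay_jar_mid S [(0.72, [154, 393], 3162), (0.34, [198, 375], 574)]
clay_jar_mid T [(0.6, [169, 223], 2181)]
mortar_mid S [(0.83, [355, 290], 5012)]
mortar_mid T [(0.75, [146, 445], 1538)]
```

For the shortest canister the candidates, as (column,row) in S / T, are pink (213,255)/(441,215), pink (158,275)/(398,244), pink (199,324)/(426,268) and green (191,287)/(428,238). The green one fits, because pink is ruled out. I'll confirm that in a crop and fit the positions.

```bash
cat >> h.py <<'E'
def pads(S,T,zguess=.051):
    """ellipse centres of cork in both views -> triangulate"""
    res={}
    return res
def tri(ps,uvs):
    f=lambda x:np.concatenate([proj(p,x)[0]-u for p,u in zip(ps,uvs)])
    r=least_squares(f,[.55,0,.05]); return r.x,np.abs(r.fun).max()
E
python3 - <<'E'
from h import *
import pickle
S,T,out=pickle.load(open('m.pkl','rb'))
pick={'a':((309,181),(284,223)),'b':((191,287),(428,238)),'c':((326,145),(229,238)),'d':((273,236),(356,219))}
ov={'S':S['frame'].copy(),'T':T['frame'].copy()}
for k,(us,ut) in pick.items():
    ms=[]
    for l,u in(('S',us),('T',ut)):
        r=out[f'canister_{k}_mid',l]; ms.append(min(r,key=lambda d:np.hypot(d['at'][0]-u[1],d['at'][1]-u[0]))['region'])
    x0=ray(T,np.array(ut,float),DIM[k][1]*.8); x0[2]=0
    x,f,d=fit([S,T],ms,k,x0); print(k,x.round(4),round(f,1),np.round(d,3))
    for l,p in(('S',S),('T',T)):
        c,_=cv2.findContours((sil(p,x,k)>.5).astype(np.uint8),0,1); cv2.drawContours(ov[l],c,-1,(0,0,255),1)
# pads
for l,p,box in(('S',S,(180,170,410,335)),('T',T,(255,130,418,200))):
    hsv=cv2.cvtColor(p['frame'],cv2.COLOR_BGR2HSV)
    print(l,[hsv[r,c].tolist() for r,c in ([(199,373),(257,344),(295,324)] if l=='S' else [(169,283),(165,318),(157,390),(150,335)])])
c1=cv2.resize(ov['S'][100:350,140:440],None,fx=2,fy=2,interpolation=2); cv2.imwrite('pics/cS.png',c1)
c1=cv2.resize(ov['T'][120:290,190:460],None,fx=2.9,fy=2.9,interpolation=2); cv2.imwrite('pics/cT.png',c1)
E
```

```text
a [0.4651 0.1016 0.0011] 35.5 [0.959 0.939]
b [ 0.42   -0.2798  0.0025] 38.4 [0.931 0.894]
c [0.4281 0.2419 0.0053] 83.3 [0.939 0.928]
d [ 0.4754 -0.0982  0.0014] 28.9 [0.945 0.96 ]
S [[16, 164, 159], [15, 157, 161], [16, 163, 156]]
T [[16, 141, 155], [16, 140, 155], [16, 145, 151], [12, 168, 91]]
```

View pics/cS.png

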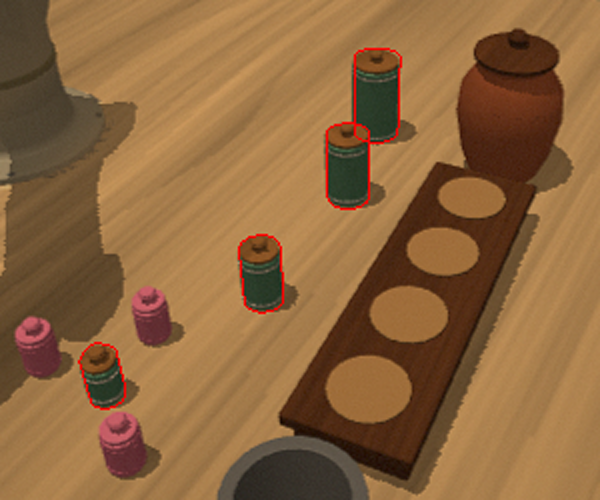

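View pics/cT.png

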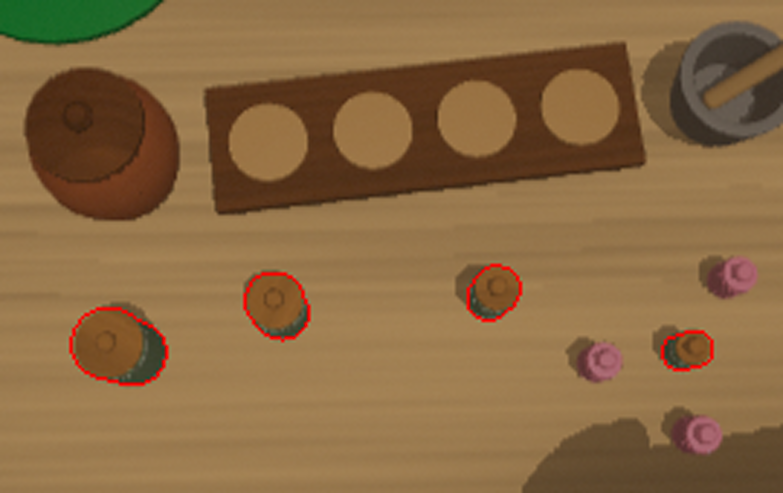

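The crop confirms it: the outlined set is the four green ones with brown lids, and the pink trio around b are decoys. Next are the pads, the wrist clearances and a refined canister fit using colour-edge masks.

```bash
cat > pads.py <<'E'
from h import *
import pickle
S,T,out=pickle.load(open('m.pkl','rb'))
C={}
for l,p,box in(('S',S,(270,180,410,325)),('T',T,(255,135,418,195))):
    V=cv2.cvtColor(p['frame'],cv2.COLOR_BGR2HSV)[...,2]
    m=(cv2.GaussianBlur(V,(0,0),.7)>124).astype(np.uint8); n,lab,st,ce=cv2.connectedComponentsWithStats(m)
    L=[]
    for i in range(1,n):
        if 350<st[i,4]<2500 and box[0]<ce[i][0]<box[2] and box[1]<ce[i][1]<box[3]: L.append((ce[i],st[i,4]))
    L.sort(key=lambda q:-q[0][0] if l=='S' else q[0][0]); C[l]=L; print(l,[(c.round(1).tolist(),int(a)) for c,a in L])
P=[]
for i in range(4):
    # ellipse centroid ~ centre; correct perspective by projecting disc centroid
    def cen(p,x):
        t=np.linspace(0,2*np.pi,60); uv=proj(p,np.c_[.038*np.cos(t),.038*np.sin(t),0*t]+x).astype(np.float32); M=cv2.moments(uv); return np.array([M['m10'],M['m01']])/M['m00']
    r=least_squares(lambda x:np.r_[cen(S,x)-C['S'][i][0],cen(T,x)-C['T'][i][0]],[.6,0,.05]); P.append(r.x); print(i+1,r.x.round(4),np.abs(r.fun).max().round(2))
P=np.array(P)
# row fit: spacing .1, z .051
i=np.arange(4)-1.5; 
r=least_squares(lambda q:np.concatenate([np.r_[cen(S,[q[0]-q3*np.sin(q[2])*-1,q[1]-q3*np.cos(q[2]),.051])-C['S'][j][0],cen(T,[q[0]+q3*np.sin(q[2]),q[1]-q3*np.cos(q[2]),.051])-C['T'][j][0]] for j,q3 in enumerate(i*.1)]),[.6,0,0])
q=r.x; print('row',q.round(4),'yaw deg',np.degrees(q[2]),np.abs(r.fun).max())
print(np.array([[q[0]+s*np.sin(q[2]),q[1]-s*np.cos(q[2])] for s in i*.1]).round(4))
E
python3 pads.py
python3 - <<'E'
from h import *
import pickle
S,T,out=pickle.load(open('m.pkl','rb'))
pick={'a':((309,181),(284,223),(.465,.1016)),'b':((191,287),(428,238),(.42,-.28)),'c':((326,145),(229,238),(.428,.242)),'d':((273,236),(356,219),(.4755,-.098))}
for k,(us,ut,xy) in pick.items():
    # grabcut refined mask from model seeded
    ms=[];
    for p in (S,T):
        s=(sil(p,np.r_[xy,0.0],k)>.5).astype(np.uint8)
        g=np.full(s.shape,cv2.GC_BGD,np.uint8); g[cv2.dilate(s,None,iterations=4)>0]=cv2.GC_PR_BGD; g[s>0]=cv2.GC_PR_FGD; g[cv2.erode(s,None,iterations=3)>0]=cv2.GC_FGD
        y,x=np.where(s); a,b,c,d=max(y.min()-15,0),y.max()+15,x.min()-15,x.max()+15
        sub=g[a:b,c:d].copy(); cv2.grabCut(np.ascontiguousarray(p['frame'][a:b,c:d]),sub,None,np.zeros((1,65)),np.zeros((1,65)),4,cv2.GC_INIT_WITH_MASK)
        m=np.zeros(s.shape,bool); m[a:b,c:d]=(sub==1)|(sub==3); ms.append(m)
    x,f,d=fit([S,T],ms,k,np.r_[xy,0.]); print(k,'gc',x.round(4),round(f,1),np.round(d,3))
    # z fixed 0
    for l,pp,mm in(('both',[S,T],ms),):
        sm=[soft(m) for m in mm]
        r=minimize(lambda v:sum(((soft(sil(p,np.r_[v,0],k))-m)**2).sum() for p,m in zip(pp,sm)),xy,method='Nelder-Mead',options=dict(initial_simplex=np.array([xy,np.add(xy,(.008,0)),np.add(xy,(0,.008))]),xatol=1e-4,fatol=.05)); print('   z0',r.x.round(4),round(r.fun,1))
E
```

```text
S [([375.3, 198.3], 524), ([360.9, 225.0], 658), ([343.9, 256.6], 850), ([323.8, 294.0], 1117)]
T [([282.1, 168.5], 556), ([318.2, 164.4], 551), ([353.9, 160.4], 546), ([389.5, 156.3], 533)]
1 [0.6216 0.1103 0.0533] 0.01
2 [0.6318 0.0111 0.0533] 0.0
3 [ 0.6419 -0.088   0.0528] 0.09
4 [ 0.6521 -0.1875  0.0527] 0.15
row [ 0.6367 -0.0376  0.1012] yaw deg 5.799329714817244 0.5262434117991006
[[ 0.6215  0.1116]
 [ 0.6316  0.0121]
 [ 0.6417 -0.0874]
 [ 0.6518 -0.1868]]
a gc [0.4649 0.1017 0.0024] 20.8 [0.968 0.968]
   z0 [0.4645 0.1023] 25.4
b gc [ 0.4211 -0.2787 -0.0005] 70.2 [0.912 0.871]
   z0 [ 0.4214 -0.2788] 70.3
c gc [0.4285 0.2396 0.0067] 56.5 [0.96 0.95]
   z0 [0.4278 0.2417] 78.6
d gc [ 0.4747 -0.0971  0.0008] 63.8 [0.961 0.87 ]
   z0 [ 0.4744 -0.0966] 64.3
```

```bash
python3 - <<'E'
from h import *
import pickle
S,T,out=pickle.load(open('m.pkl','rb'))
b=np.array([.4212,-.279])
for us,ut in(((213,255),(441,215)),((158,275),(398,244)),((199,324),(426,268))):
    ms=[]
    for l,u in(('S',us),('T',ut)):
        r=out['canister_b_mid',l]; ms.append(min(r,key=lambda d:np.hypot(d['at'][0]-u[1],d['at'][1]-u[0]))['region'])
    x0=ray(T,np.array(ut,float),.05); x0[2]=0
    x,f,d=fit([S,T],ms,'b',x0); v=x[:2]-b; print(x.round(4),np.round(d,2),'rel',(v*1e3).round(),'dist',np.hypot(*v).round(3),'dir',np.degrees(np.arctan2(v[1],v[0])).round())
for n,h in(('clay_jar_mid',.095),('mortar_mid',.042)):
    x,e=tri([S,T],[np.array(out[n,l][0]['at'][::-1],float) for l in'ST']); print(n,x.round(3),e.round(1))
E
```

```text
[ 0.5169 -0.3926 -0.1834] [0.   0.91] rel [  96. -114.] dist 0.149 dir -50.0
[ 0.4407 -0.2947 -0.4185] [0.   0.73] rel [ 20. -16.] dist 0.025 dir -39.0
[ 0.3457 -0.3909 -0.3485] [0.   0.78] rel [ -75. -112.] dist 0.135 dir -124.0
clay_jar_mid [0.607 0.26  0.086] 1.5
mortar_mid [ 0.674 -0.333  0.077] 1.4
```

```bash
python3 - <<'E'
from h import *
import pickle
S,T,out=pickle.load(open('m.pkl','rb'))
b=np.array([.4212,-.279])
for us,ut in(((213,255),(398,244)),((158,275),(426,268)),((199,324),(441,215))):
    ms=[]
    for l,u in(('S',us),('T',ut)):
        r=out['canister_b_mid',l]; ms.append(min(r,key=lambda d:np.hypot(d['at'][0]-u[1],d['at'][1]-u[0]))['region'])
    x0=ray(T,np.array(ut,float),.05); x0[2]=0
    x,f,d=fit([S,T],ms,'b',x0); v=x[:2]-b; print(x.round(4),np.round(d,2),'rel',(v*1e3).round(),'dist',np.hypot(*v).round(3),'dir',np.degrees(np.arctan2(v[1],v[0])).round())
E
python3 -m crank '[{"tz":20}]'
```

```text
[ 0.4114 -0.1978  0.0031] [0.97 0.92] rel [-10.  81.] dist 0.082 dir 97.0
[ 0.3425 -0.2842  0.0023] [0.93 0.89] rel [-79.  -5.] dist 0.079 dir -176.0
[ 0.4884 -0.3289 -0.0009] [0.9  0.92] rel [ 67. -50.] dist 0.084 dir -37.0invalid input
```

```bash
python3 -m crank '[{"tx":0,"ty":0,"tz":20,"ax":0,"ay":0,"az":0}]'; python3 -m crank '[{"tx":0.0,"ty":0.0,"tz":20.0,"ax":0.0,"ay":0.0,"az":7.0}]' 1
```

```text
t: 0.98
ee_pos: [0.2533, -0.6773, 0.2476]
orientation: [0.984, 0.178, -0.001, -0.003]
ft_force: [0.9, 0.3, -1.1]
grip_width: 0.0854
t: 1.07
ee_pos: [0.2539, -0.6783, 0.2704]
orientation: [0.971, 0.237, -0.0, -0.001]
ft_force: [0.5, -0.4, 0.9]
grip_width: 0.0855
```

```bash
python3 -m crank '[{"tx":20,"ty":38,"tz":0,"ax":0,"ay":0,"az":5.7},{"tx":20,"ty":38,"tz":0,"ax":0,"ay":0,"az":5.7},{"tx":20,"ty":38,"tz":0,"ax":0,"ay":0,"az":5.7},{"tx":20,"ty":36,"tz":0,"ax":0,"ay":0,"az":5.7},{"tx":20,"ty":36,"tz":0,"ax":0,"ay":0,"az":5.7},{"tx":20,"ty":36,"tz":0,"ax":0,"ay":0,"az":5.7},{"tx":20,"ty":36,"tz":0,"ax":0,"ay":0,"az":5.7},{"tx":20,"ty":36,"tz":0,"ax":0,"ay":0,"az":5.7},{"tx":20,"ty":36,"tz":0,"ax":0,"ay":0,"az":5.7},{"tx":20,"ty":36,"tz":0,"ax":0,"ay":0,"az":5.7},{"tx":10,"ty":38,"tz":0,"ax":0,"ay":0,"az":5.7},{"tx":0,"ty":38,"tz":0,"ax":0,"ay":0,"az":5.7}]' 1
```

```text
t: 2.07
ee_pos: [0.4644, -0.2383, 0.2716]
orientation: [0.667, 0.745, 0.001, 0.001]
ft_force: [0.9, 0.0, -0.4]
grip_width: 0.0856
```

```bash
cat > st.py <<'E'
import sys
from workcell import ctrl
import numpy as np
from scipy.spatial.transform import Rotation as R
s=ctrl.read_state(); p=np.array(s['ee_pos']); r=R.from_quat(s['orientation']); y=r.as_matrix()[:,1]
a=(np.degrees(np.arctan2(y[1],y[0]))+90)%180-90
print('t',round(s['t'],2),'pos',(p*1e3).round(1),'jaw',a.round(2),'zax',r.as_matrix()[:,2].round(4),'F',np.round(s['ft_force'],1),'w',round(s['grip_width'],4),'qv',np.abs(s['joint_velocities']).max().round(3))
if len(sys.argv)>1:
    g=np.array([float(v) for v in sys.argv[1:4]]); print('delta',(g-p*1e3).round(1),'daz',(5.8-a).round(2))
E
python3 st.py 428 241 271
```

```text
t 2.07 pos [ 464.4 -238.3  271.6] jaw 6.26 zax [ 0.0022  0.     -1.    ] F [ 0.9  0.  -0.4] w 0.0856 qv 0.466
delta [-36.4 479.3  -0.6] daz -0.46
```

```bash
python3 -m crank '[{"tx":0,"ty":40,"tz":0,"ax":0,"ay":0,"az":0},{"tx":0,"ty":40,"tz":0,"ax":0,"ay":0,"az":0},{"tx":0,"ty":40,"tz":0,"ax":0,"ay":0,"az":0},{"tx":0,"ty":40,"tz":0,"ax":0,"ay":0,"az":0},{"tx":0,"ty":40,"tz":0,"ax":0,"ay":0,"az":0},{"tx":0,"ty":40,"tz":0,"ax":0,"ay":0,"az":0},{"tx":-6,"ty":40,"tz":0,"ax":0,"ay":0,"az":0},{"tx":-6,"ty":40,"tz":0,"ax":0,"ay":0,"az":0},{"tx":-6,"ty":40,"tz":0,"ax":0,"ay":0,"az":0},{"tx":-6,"ty":40,"tz":0,"ax":0,"ay":0,"az":0},{"tx":-6,"ty":40,"tz":0,"ax":0,"ay":0,"az":0},{"tx":-6,"ty":33,"tz":0,"ax":0,"ay":0,"az":0}]' 1; python3 -m crank '[{"tx":0,"ty":0,"tz":-30,"ax":0,"ay":0,"az":0},{"tx":0,"ty":0,"tz":-30,"ax":0,"ay":0,"az":0},{"tx":0,"ty":0,"tz":0,"ax":0,"ay":0,"az":0},{"tx":0,"ty":0,"tz":0,"ax":0,"ay":0,"az":0}]'; python3 st.py 428 241 66
```

```text
t: 3.07
ee_pos: [0.4255, 0.2354, 0.2717]
orientation: [0.669, 0.743, 0.001, 0.0]
ft_force: [0.3, 0.3, 0.4]
grip_width: 0.0855
t: 3.4
ee_pos: [0.4254, 0.2322, 0.2108]
orientation: [0.67, 0.743, -0.001, -0.0]
ft_force: [1.0, 1.3, -0.0]
grip_width: 0.0855
t 3.4 pos [425.4 232.2 210.8] jaw 5.94 zax [-0.0027 -0.0015 -1.    ] F [ 1.   1.3 -0. ] w 0.0855 qv 0.039
delta [   2.6    8.8 -144.8] daz -0.14
```

```bash
python3 - <<'E'
from h import *
S=ctrl.snapshot("scene");T=ctrl.snapshot("top")
cv2.imwrite('pics/s1.png',S['frame']);cv2.imwrite('pics/t1.png',cv2.resize(T['frame'][100:330,120:440],None,fx=2.4,fy=2.4))
E
```

```text
(no output)
```

View pics/s1.png

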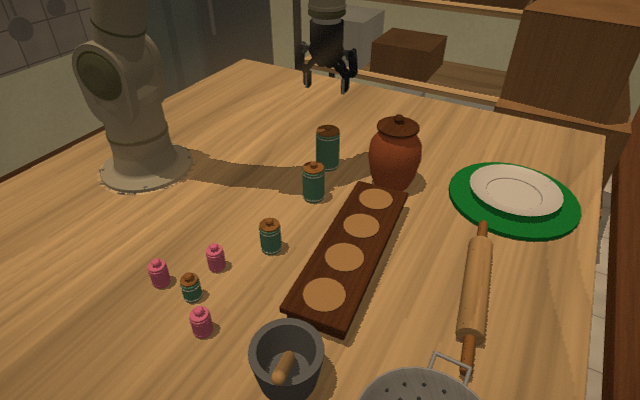

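View pics/t1.png

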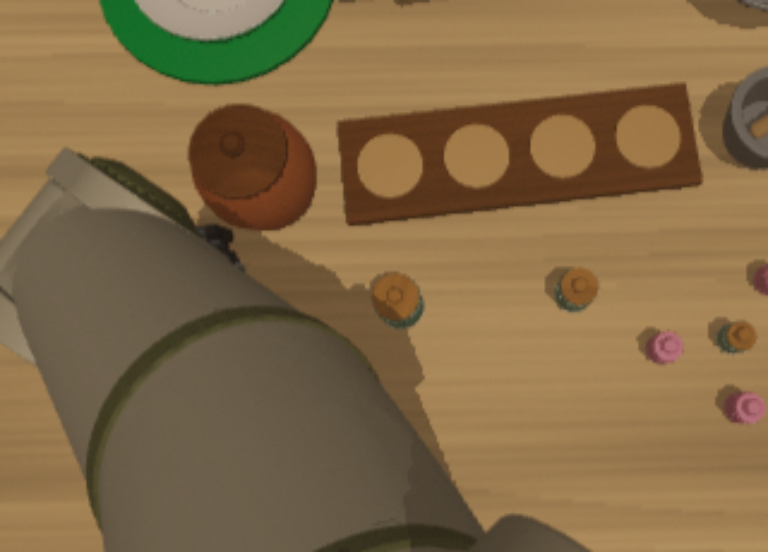

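The gripper is clear above c (scene: gripper at (327,60), c at (327,148)). I'll centre it and descend.

```bash
python3 -m crank '[{"tx":2.6,"ty":8.8,"tz":0,"ax":0,"ay":0,"az":0},{"tx":0,"ty":0,"tz":-20,"ax":0,"ay":0,"az":0},{"tx":0,"ty":0,"tz":-25,"ax":0,"ay":0,"az":0},{"tx":0,"ty":0,"tz":-20,"ax":0,"ay":0,"az":0},{"tx":0,"ty":0,"tz":-20,"ax":0,"ay":0,"az":0},{"tx":0,"ty":0,"tz":-20,"ax":0,"ay":0,"az":0},{"tx":0,"ty":0,"tz":-20,"ax":0,"ay":0,"az":0},{"tx":0,"ty":0,"tz":-10,"ax":0,"ay":0,"az":0},{"tx":0,"ty":0,"tz":-10,"ax":0,"ay":0,"az":0},{"tx":0,"ty":0,"tz":0,"ax":0,"ay":0,"az":0},{"tx":0,"ty":0,"tz":0,"ax":0,"ay":0,"az":0}]';python3 st.py 428 241 66
python3 - <<'E'
from h import *
S=ctrl.snapshot("scene")
cv2.imwrite('pics/s2.png',cv2.resize(S['frame'][60:220,240:440],None,fx=3.5,fy=3.5))
E
```

```text
t: 4.42
ee_pos: [0.4295, 0.242, 0.0669]
orientation: [0.67, 0.742, 0.001, 0.0]
ft_force: [-0.4, 0.4, 0.2]
grip_width: 0.0857
t 4.42 pos [429.5 242.   66.9] jaw 5.88 zax [ 1.1e-03  4.0e-04 -1.0e+00] F [-0.4  0.4  0.2] w 0.0857 qv 0.016
delta [-1.5 -1.  -0.9] daz -0.08
```

View pics/s2.png

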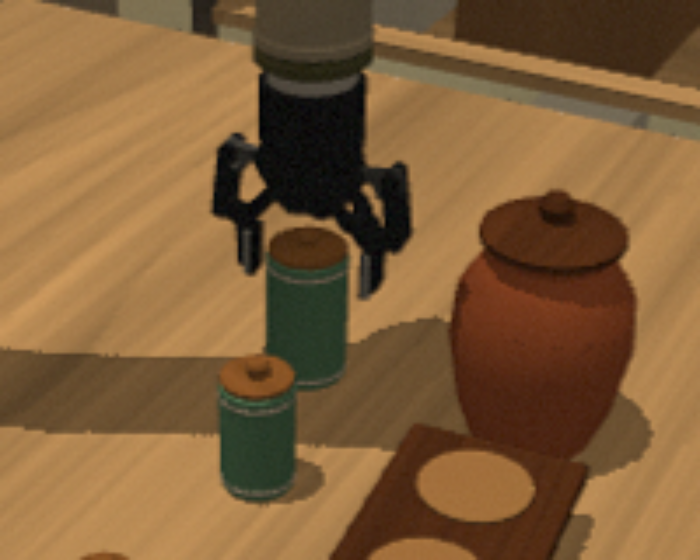

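The fingers straddle c evenly (crop: left finger at (248,250), right at (370,275)). I'll go a little lower, close and lift.

```bash
python3 -m crank '[{"tx":-1,"ty":-0.5,"tz":-7,"ax":0,"ay":0,"az":0},{"tx":0,"ty":0,"tz":0,"ax":0,"ay":0,"az":0},{"tx":0,"ty":0,"tz":0,"ax":0,"ay":0,"az":0}]';python3 -m crank '[{"tx":0,"ty":0,"tz":0,"ax":0,"ay":0,"az":0},{"tx":0,"ty":0,"tz":0,"ax":0,"ay":0,"az":0},{"tx":0,"ty":0,"tz":0,"ax":0,"ay":0,"az":0},{"tx":0,"ty":0,"tz":0,"ax":0,"ay":0,"az":0},{"tx":0,"ty":0,"tz":0,"ax":0,"ay":0,"az":0},{"tx":0,"ty":0,"tz":0,"ax":0,"ay":0,"az":0},{"tx":0,"ty":0,"tz":0,"ax":0,"ay":0,"az":0},{"tx":0,"ty":0,"tz":0,"ax":0,"ay":0,"az":0}]' 0; python3 -m crank '[{"tx":0,"ty":0,"tz":5,"ax":0,"ay":0,"az":0},{"tx":0,"ty":0,"tz":15,"ax":0,"ay":0,"az":0},{"tx":0,"ty":0,"tz":25,"ax":0,"ay":0,"az":0},{"tx":0,"ty":0,"tz":25,"ax":0,"ay":0,"az":0},{"tx":0,"ty":0,"tz":20,"ax":0,"ay":0,"az":0},{"tx":0,"ty":0,"tz":0,"ax":0,"ay":0,"az":0},{"tx":0,"ty":0,"tz":0,"ax":0,"ay":0,"az":0}]';python3 st.py 621.5 110.8 150
cat > hold.py <<'E'
# measure the held canister: fit against S,T masks; usage hold.py k
import sys
from h import *
k=sys.argv[1]; nm=f'canister_{k}_mid'
S=ctrl.snapshot("scene");T=ctrl.snapshot("top"); s=ctrl.read_state(); p=np.array(s['ee_pos'])
x0=np.r_[p[:2],float(sys.argv[2])] if len(sys.argv)==3 else np.array([float(v) for v in sys.argv[2:5]])
ms,ps=[],[]
for l,q in(('S',S),('T',T)):
    c=proj(q,x0+[0,0,DIM[k][1]/2])[0]
    r=ctrl.regions_of(nm,q); r=[d for d in r if np.hypot(d['at'][0]-c[1],d['at'][1]-c[0])<25]
    print(l,[(round(d['conf'],2),d['at'],int(d['region'].sum())) for d in r],'expected',c.round())
    if r: ms.append(r[0]['region']);ps.append(q)
if ps: x,f,d=fit(ps,ms,k,x0); print('base',(x*1e3).round(1),np.round(d,3),'tcp-rel',((x-p)*1e3).round(1))
cv2.imwrite(f'pics/hold_{k}_{int(s["t"]*100)}.png',cv2.resize(S['frame'][60:360,140:480],None,fx=2.3,fy=2.0)); print(f'pics/hold_{k}_{int(s["t"]*100)}.png')
E
python3 hold.py c .09
```

```text
t: 4.72
ee_pos: [0.4278, 0.2408, 0.0595]
orientation: [0.67, 0.743, 0.0, 0.0]
ft_force: [0.2, -0.2, 0.7]
grip_width: 0.0855
t: 5.38
ee_pos: [0.4278, 0.2409, 0.0598]
orientation: [0.67, 0.743, 0.0, 0.0]
ft_force: [-1.2, -1.5, 6.3]
grip_width: 0.0605
t: 5.97
ee_pos: [0.4281, 0.2406, 0.15]
orientation: [0.67, 0.742, 0.001, 0.0]
ft_force: [-0.3, 0.5, -4.9]
grip_width: 0.0607
t 5.97 pos [428.1 240.6 150. ] jaw 5.85 zax [ 1.7e-03  8.0e-04 -1.0e+00] F [-0.3  0.5 -4.9] w 0.0607 qv 0.033
delta [ 193.4 -129.8   -0. ] daz -0.05
S [(0.64, [118.7, 323.6], 1046)] expected [328. 117.]
T [] expected [223. 237.]
base [390.7 304.8  55.9] [0.963] tcp-rel [-36.6  64.6 -92.6]
pics/hold_c_606.png
```

```bash
python3 -m crank '[{"tx":10,"ty":-10,"tz":10,"ax":0,"ay":0,"az":0},{"tx":20,"ty":-20,"tz":10,"ax":0,"ay":0,"az":0},{"tx":20,"ty":-20,"tz":10,"ax":0,"ay":0,"az":0},{"tx":22,"ty":-20,"tz":0,"ax":0,"ay":0,"az":0},{"tx":22,"ty":-12,"tz":0,"ax":0,"ay":0,"az":0},{"tx":22,"ty":-12,"tz":0,"ax":0,"ay":0,"az":0},{"tx":22,"ty":-12,"tz":0,"ax":0,"ay":0,"az":0},{"tx":22,"ty":-12,"tz":0,"ax":0,"ay":0,"az":0},{"tx":22,"ty":-7,"tz":0,"ax":0,"ay":0,"az":0},{"tx":11.5,"ty":-5,"tz":0,"ax":0,"ay":0,"az":0},{"tx":0,"ty":0,"tz":0,"ax":0,"ay":0,"az":0},{"tx":0,"ty":0,"tz":0,"ax":0,"ay":0,"az":0}]';python3 st.py 621.5 110.8 112; python3 hold.py c .12
```

```text
t: 7.17
ee_pos: [0.6205, 0.1109, 0.1779]
orientation: [0.67, 0.742, -0.001, -0.001]
ft_force: [-1.4, 0.4, -3.6]
grip_width: 0.0605
t 7.17 pos [620.5 110.9 177.9] jaw 5.89 zax [-2.4e-03 -1.0e-04 -1.0e+00] F [-1.4  0.4 -3.6] w 0.0605 qv 0.025
delta [  1.   -0.1 -65.9] daz -0.09
S [(0.74, [149.7, 377.0], 1477)] expected [379. 149.]
T [(0.55, [158.1, 286.4], 220)] expected [277. 154.]
base [618.2 114.5 117.5] [0.926 0.378] tcp-rel [ -1.5   2.9 -61.1]
pics/hold_c_726.png
```

```bash
ls -t pics | head -1
```

```text
hold_c_726.png
```

```bash
python3 -m crank '[{"tx":1,"ty":0,"tz":-15,"ax":0,"ay":0,"az":0},{"tx":0,"ty":0,"tz":-20,"ax":0,"ay":0,"az":0},{"tx":0,"ty":0,"tz":-15,"ax":0,"ay":0,"az":0},{"tx":0,"ty":0,"tz":-9,"ax":0,"ay":0,"az":0},{"tx":0,"ty":0,"tz":0,"ax":0,"ay":0,"az":0},{"tx":0,"ty":0,"tz":0,"ax":0,"ay":0,"az":0}]';python3 st.py 621.5 110.8 112; python3 - <<'E'
from h import *
S=ctrl.snapshot("scene"); s=ctrl.read_state(); p=np.array(s['ee_pos']); z=p[2]-.0597
r=ctrl.regions_of('canister_c_mid',S); c=proj(S,p)[0]; d=min(r,key=lambda d:np.hypot(d['at'][0]-c[1],d['at'][1]-c[0])); print(d['conf'],d['at'])
m=soft(d['region'])
q=minimize(lambda v:((soft(sil(S,np.r_[v,z],'c'))-m)**2).sum(),p[:2],method='Nelder-Mead',options=dict(initial_simplex=np.array([p[:2],p[:2]+[.008,0],p[:2]+[0,.008]]),xatol=1e-4)); print(q.x.round(4),q.fun,z)
f=S['frame'].copy(); cc,_=cv2.findContours((sil(S,np.r_[p[:2],z],'c')>.5).astype(np.uint8),0,1); cv2.drawContours(f,cc,-1,(0,0,255),1)
cv2.imwrite('pics/s3.png',cv2.resize(f[80:240,290:450],None,fx=3.7,fy=3.7))
E
```

```text
t: 7.87
ee_pos: [0.6219, 0.1113, 0.1204]
orientation: [0.669, 0.743, -0.0, -0.0]
ft_force: [0.1, -0.4, -3.1]
grip_width: 0.0606
t 7.87 pos [621.9 111.3 120.4] jaw 5.94 zax [-5.e-04 -0.e+00 -1.e+00] F [ 0.1 -0.4 -3.1] w 0.0606 qv 0.018
delta [-0.4 -0.5 -8.4] daz -0.14
0.73 [176.9, 374.7]
[0.6194 0.1152] 69.75804901123047 0.06127394996508112
```

View pics/s3.png

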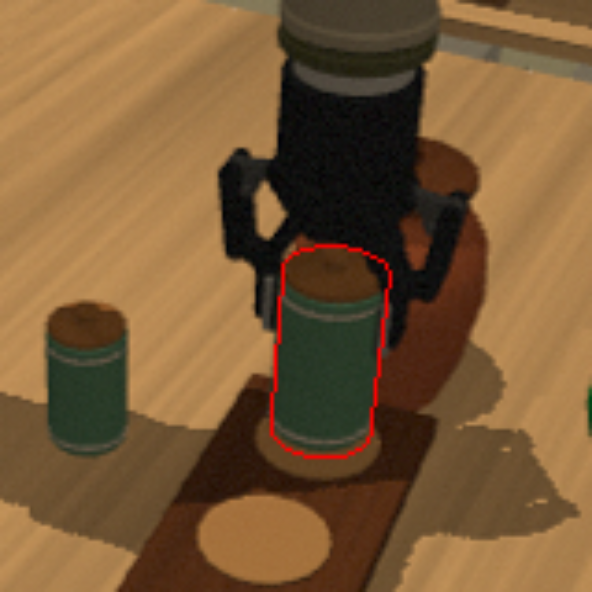

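The predicted outline matches the held canister within about 1 px, and it sits over pad 1. I'll lower it in small steps and watch the force.

```bash
python3 -m crank '[{"tx":-0.4,"ty":-1,"tz":-4,"ax":0,"ay":0,"az":0},{"tx":0,"ty":0,"tz":-2,"ax":0,"ay":0,"az":0},{"tx":0,"ty":0,"tz":0,"ax":0,"ay":0,"az":0}]';python3 st.py;python3 -m crank '[{"tx":0,"ty":0,"tz":-1.5,"ax":0,"ay":0,"az":0},{"tx":0,"ty":0,"tz":0,"ax":0,"ay":0,"az":0}]';python3 st.py;python3 -m crank '[{"tx":0,"ty":0,"tz":-1.5,"ax":0,"ay":0,"az":0},{"tx":0,"ty":0,"tz":0,"ax":0,"ay":0,"az":0}]';python3 st.py
```

```text
t: 8.22
ee_pos: [0.6217, 0.1096, 0.1142]
orientation: [0.67, 0.742, -0.0, 0.0]
ft_force: [-0.3, -0.1, -3.9]
grip_width: 0.0607
t 8.22 pos [621.7 109.6 114.2] jaw 5.89 zax [-0.e+00 -3.e-04 -1.e+00] F [-0.3 -0.1 -3.9] w 0.0607 qv 0.006
t: 8.38
ee_pos: [0.6218, 0.1098, 0.1127]
orientation: [0.67, 0.743, -0.0, -0.0]
ft_force: [0.5, -0.3, -3.2]
grip_width: 0.061
t 8.38 pos [621.8 109.8 112.7] jaw 5.9 zax [-0. -0. -1.] F [ 0.5 -0.3 -3.2] w 0.061 qv 0.007
t: 8.55
ee_pos: [0.6217, 0.1098, 0.1111]
orientation: [0.67, 0.743, -0.0, -0.0]
ft_force: [0.2, 0.5, -3.6]
grip_width: 0.0607
t 8.55 pos [621.7 109.8 111.1] jaw 5.9 zax [-2.e-04 -0.e+00 -1.e+00] F [ 0.2  0.5 -3.6] w 0.0607 qv 0.002
```

```bash
python3 -m crank '[{"tx":0,"ty":0,"tz":-0.7,"ax":0,"ay":0,"az":0},{"tx":0,"ty":0,"tz":0,"ax":0,"ay":0,"az":0}]';python3 st.py;python3 -m crank '[{"tx":0,"ty":0,"tz":-0.7,"ax":0,"ay":0,"az":0},{"tx":0,"ty":0,"tz":0,"ax":0,"ay":0,"az":0}]';python3 st.py
```

```text
t: 8.72
ee_pos: [0.6218, 0.1098, 0.1109]
orientation: [0.67, 0.743, -0.0, 0.0]
ft_force: [-2.0, -0.7, 2.1]
grip_width: 0.0609
t 8.72 pos [621.8 109.8 110.9] jaw 5.91 zax [ 1.e-04 -3.e-04 -1.e+00] F [-2.  -0.7  2.1] w 0.0609 qv 0.003
t: 8.88
ee_pos: [0.6218, 0.1099, 0.1109]
orientation: [0.67, 0.743, 0.0, 0.0]
ft_force: [-3.7, -1.8, 9.1]
grip_width: 0.0602
t 8.88 pos [621.8 109.9 110.9] jaw 5.9 zax [ 5.e-04 -4.e-04 -1.e+00] F [-3.7 -1.8  9.1] w 0.0602 qv 0.002
```

It touched down at base height 51. I'll release and rise.

```bash
python3 -m crank '[{"tx":0,"ty":0,"tz":0.7,"ax":0,"ay":0,"az":0},{"tx":0,"ty":0,"tz":0,"ax":0,"ay":0,"az":0},{"tx":0,"ty":0,"tz":0,"ax":0,"ay":0,"az":0},{"tx":0,"ty":0,"tz":0,"ax":0,"ay":0,"az":0},{"tx":0,"ty":0,"tz":0,"ax":0,"ay":0,"az":0},{"tx":0,"ty":0,"tz":0,"ax":0,"ay":0,"az":0}]' 1;python3 -m crank '[{"tx":0,"ty":0,"tz":10,"ax":0,"ay":0,"az":0},{"tx":0,"ty":0,"tz":20,"ax":0,"ay":0,"az":0},{"tx":0,"ty":0,"tz":30,"ax":0,"ay":0,"az":0},{"tx":0,"ty":0,"tz":30,"ax":0,"ay":0,"az":0},{"tx":0,"ty":0,"tz":25,"ax":0,"ay":0,"az":0},{"tx":-20,"ty":0,"tz":0,"ax":0,"ay":0,"az":0},{"tx":-30,"ty":0,"tz":0,"ax":0,"ay":0,"az":0},{"tx":-30,"ty":0,"tz":0,"ax":0,"ay":0,"az":0},{"tx":-30,"ty":-3,"tz":0,"ax":0,"ay":0,"az":0},{"tx":-30,"ty":-4,"tz":0,"ax":0,"ay":0,"az":0},{"tx":-17,"ty":-1,"tz":0,"ax":0,"ay":0,"az":0},{"tx":0,"ty":0,"tz":0,"ax":0,"ay":0,"az":0}]';python3 st.py 464.7 102 45; python3 hold.py c .6215 .1105 .051
```

```text
t: 9.38
ee_pos: [0.6219, 0.1099, 0.1105]
orientation: [0.67, 0.743, 0.0, -0.0]
ft_force: [-0.7, 0.5, -0.1]
grip_width: 0.0854
t: 10.38
ee_pos: [0.4611, 0.1012, 0.2263]
orientation: [0.669, 0.743, -0.001, 0.0]
ft_force: [-0.8, -1.1, -0.0]
grip_width: 0.0854
t 10.38 pos [461.1 101.2 226.3] jaw 5.98 zax [-0.0011 -0.0021 -1.    ] F [-0.8 -1.1 -0. ] w 0.0854 qv 0.091
delta [   3.6    0.8 -181.3] daz -0.18
S [(0.91, [177.5, 373.0], 1436)] expected [377. 177.]
T [] expected [280. 162.]
base [608.  146.6  28.6] [0.984] tcp-rel [ 142.9   44.7 -197.9]
pics/hold_c_1048.png
```

View pics/hold_c_1048.png

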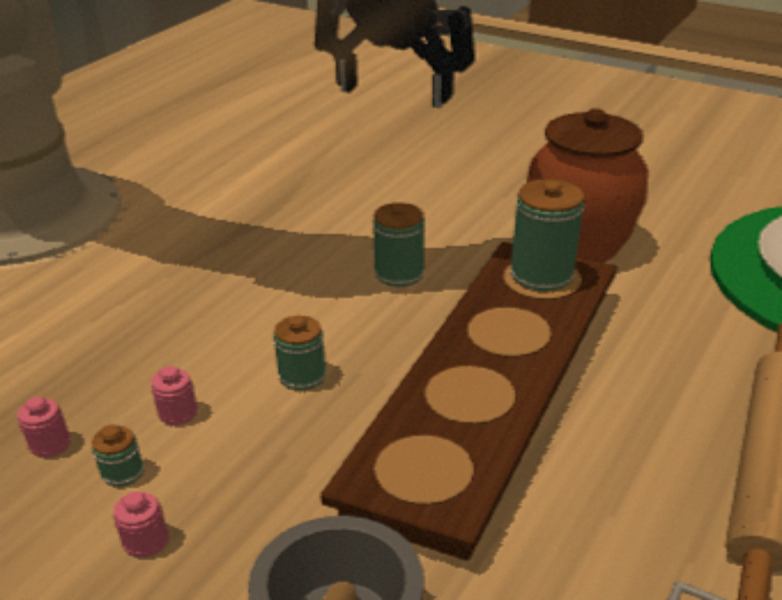

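c stands upright on pad 1 (crop (548,240)). Next is a.

```bash
python3 -m crank '[{"tx":0,"ty":0,"tz":-20,"ax":0,"ay":0,"az":0},{"tx":0,"ty":0,"tz":-20,"ax":0,"ay":0,"az":0},{"tx":0,"ty":0,"tz":0,"ax":0,"ay":0,"az":0},{"tx":0,"ty":0,"tz":0,"ax":0,"ay":0,"az":0}]';python3 st.py 464.7 102 42
```

```text
t: 10.92
ee_pos: [0.465, 0.1021, 0.1851]
orientation: [0.67, 0.743, -0.001, -0.001]
ft_force: [0.2, 0.2, -0.1]
grip_width: 0.0856
t 10.92 pos [465.  102.1 185.1] jaw 5.92 zax [-0.0021  0.     -1.    ] F [ 0.2  0.2 -0.1] w 0.0856 qv 0.027
delta [-3.000e-01 -1.000e-01 -1.431e+02] daz -0.12
```

```bash
python3 -m crank '[{"tx":0,"ty":0,"tz":-15,"ax":0,"ay":0,"az":0},{"tx":0,"ty":0,"tz":-25,"ax":0,"ay":0,"az":0},{"tx":0,"ty":0,"tz":-25,"ax":0,"ay":0,"az":0},{"tx":0,"ty":0,"tz":-20,"ax":0,"ay":0,"az":0},{"tx":0,"ty":0,"tz":-20,"ax":0,"ay":0,"az":0},{"tx":0,"ty":0,"tz":-20,"ax":0,"ay":0,"az":0},{"tx":0,"ty":0,"tz":-10,"ax":0,"ay":0,"az":0},{"tx":0,"ty":0,"tz":-8,"ax":0,"ay":0,"az":0},{"tx":0,"ty":0,"tz":0,"ax":0,"ay":0,"az":0},{"tx":0,"ty":0,"tz":0,"ax":0,"ay":0,"az":0},{"tx":0,"ty":0,"tz":0,"ax":0,"ay":0,"az":0}]';python3 st.py 464.7 102 42
python3 - <<'E'
from h import *
S=ctrl.snapshot("scene")
cv2.imwrite('pics/s4.png',cv2.resize(S['frame'][60:220,240:440],None,fx=3.5,fy=3.5))
E
```

```text
t: 11.83
ee_pos: [0.4655, 0.102, 0.0434]
orientation: [0.67, 0.743, 0.001, 0.0]
ft_force: [0.4, -0.2, -0.8]
grip_width: 0.0857
t 11.83 pos [465.5 102.   43.4] jaw 5.89 zax [ 1.3e-03  2.0e-04 -1.0e+00] F [ 0.4 -0.2 -0.8] w 0.0857 qv 0.008
delta [-0.8  0.  -1.4] daz -0.09
```

View pics/s4.png

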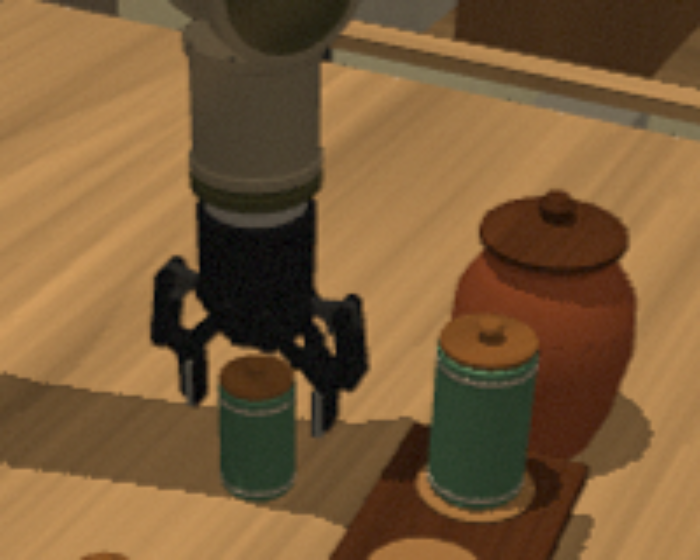

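It's centred on a (crop (257,420)). I'll close and lift.

```bash
python3 -m crank '[{"tx":0,"ty":0,"tz":0,"ax":0,"ay":0,"az":0},{"tx":0,"ty":0,"tz":0,"ax":0,"ay":0,"az":0},{"tx":0,"ty":0,"tz":0,"ax":0,"ay":0,"az":0},{"tx":0,"ty":0,"tz":0,"ax":0,"ay":0,"az":0},{"tx":0,"ty":0,"tz":0,"ax":0,"ay":0,"az":0},{"tx":0,"ty":0,"tz":0,"ax":0,"ay":0,"az":0},{"tx":0,"ty":0,"tz":0,"ax":0,"ay":0,"az":0},{"tx":0,"ty":0,"tz":0,"ax":0,"ay":0,"az":0},{"tx":0,"ty":0,"tz":0,"ax":0,"ay":0,"az":0}]' 0;python3 st.py; python3 -m crank '[{"tx":0,"ty":0,"tz":5,"ax":0,"ay":0,"az":0},{"tx":0,"ty":0,"tz":15,"ax":0,"ay":0,"az":0},{"tx":0,"ty":0,"tz":25,"ax":0,"ay":0,"az":0},{"tx":0,"ty":0,"tz":30,"ax":0,"ay":0,"az":0},{"tx":0,"ty":0,"tz":20,"ax":0,"ay":0,"az":0},{"tx":0,"ty":0,"tz":0,"ax":0,"ay":0,"az":0},{"tx":0,"ty":0,"tz":0,"ax":0,"ay":0,"az":0}]';python3 st.py 631.6 11.3 120
```

```text
t: 12.63
ee_pos: [0.465, 0.1017, 0.0432]
orientation: [0.67, 0.743, 0.0, 0.0]
ft_force: [0.2, -0.3, 8.8]
grip_width: 0.0517
t 12.63 pos [465.  101.7  43.2] jaw 5.89 zax [ 1.e-03 -1.e-04 -1.e+00] F [ 0.2 -0.3  8.8] w 0.0517 qv 0.002
t: 13.22
ee_pos: [0.4653, 0.1015, 0.1385]
orientation: [0.67, 0.742, 0.001, 0.001]
ft_force: [-0.7, 0.4, -2.9]
grip_width: 0.0517
t 13.22 pos [465.3 101.5 138.5] jaw 5.85 zax [ 2.2e-03  3.0e-04 -1.0e+00] F [-0.7  0.4 -2.9] w 0.0517 qv 0.037
delta [166.3 -90.2 -18.5] daz -0.05
```

```bash
python3 -m crank '[{"tx":10,"ty":-10,"tz":0,"ax":0,"ay":0,"az":0},{"tx":22,"ty":-12,"tz":0,"ax":0,"ay":0,"az":0},{"tx":24,"ty":-14,"tz":0,"ax":0,"ay":0,"az":0},{"tx":24,"ty":-14,"tz":0,"ax":0,"ay":0,"az":0},{"tx":24,"ty":-14,"tz":0,"ax":0,"ay":0,"az":0},{"tx":24,"ty":-14,"tz":0,"ax":0,"ay":0,"az":0},{"tx":22,"ty":-8,"tz":0,"ax":0,"ay":0,"az":0},{"tx":16,"ty":-4,"tz":0,"ax":0,"ay":0,"az":0},{"tx":0,"ty":0,"tz":-15,"ax":0,"ay":0,"az":0},{"tx":0,"ty":0,"tz":-18,"ax":0,"ay":0,"az":0},{"tx":0,"ty":0,"tz":0,"ax":0,"ay":0,"az":0},{"tx":0,"ty":0,"tz":0,"ax":0,"ay":0,"az":0}]';python3 st.py 631.6 11.4 94.5
cat > ov.py <<'E'
# overlay predicted held canister: ov.py k offs name
import sys
from h import *
k,off,n=sys.argv[1],float(sys.argv[2]),sys.argv[3]
S=ctrl.snapshot("scene"); T=ctrl.snapshot("top"); p=np.array(ctrl.read_state()['ee_pos']); x=np.r_[p[:2],p[2]-off]
o=[]
for q in(S,T):
    f=q['frame'].copy(); cc,_=cv2.findContours((sil(q,x,k)>.5).astype(np.uint8),0,1); cv2.drawContours(f,cc,-1,(0,0,255),1)
    u,v=proj(q,x)[0].astype(int); v=max(75,min(v-10,325)); u=max(66,min(u,573)); o.append(cv2.resize(f[v-75:v+75,u-66:u+66],None,fx=3,fy=3,interpolation=2))
cv2.imwrite(f'pics/{n}.png',np.hstack(o))
E
python3 ov.py a .0432 ova
```

```text
t: 14.22
ee_pos: [0.6293, 0.0118, 0.1024]
orientation: [0.67, 0.743, -0.002, -0.001]
ft_force: [-1.0, 0.1, -2.2]
grip_width: 0.0515
t 14.22 pos [629.3  11.8 102.4] jaw 5.94 zax [-4.3e-03 -5.0e-04 -1.0e+00] F [-1.   0.1 -2.2] w 0.0515 qv 0.032
delta [ 2.3 -0.4 -7.9] daz -0.14
```

View pics/ova.png

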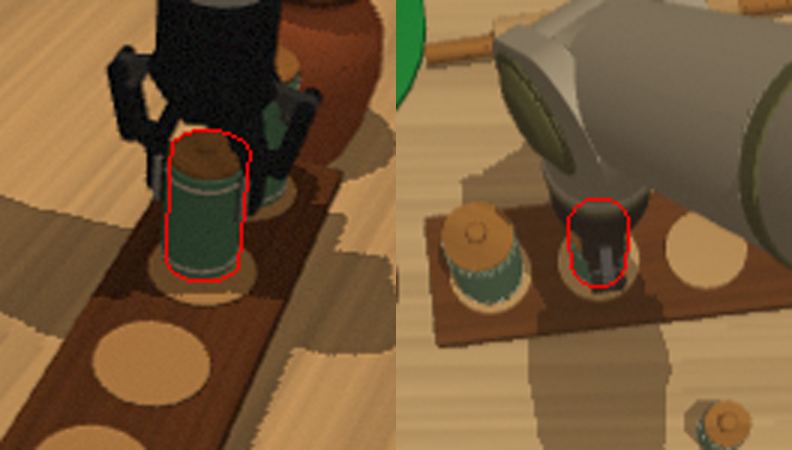

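```bash
python3 -m crank '[{"tx":0,"ty":0,"tz":-5,"ax":0,"ay":0,"az":0},{"tx":0,"ty":0,"tz":0,"ax":0,"ay":0,"az":0},{"tx":0,"ty":0,"tz":0,"ax":0,"ay":0,"az":0}]';python3 st.py 631.6 11.4 94.5;python3 -m crank '[{"tx":1,"ty":0,"tz":-1,"ax":0,"ay":0,"az":0},{"tx":0,"ty":0,"tz":0,"ax":0,"ay":0,"az":0}]';python3 st.py 631.6 11.4 94.5
```

```text
t: 14.57
ee_pos: [0.6308, 0.0118, 0.0998]
orientation: [0.67, 0.743, 0.0, 0.0]
ft_force: [-0.6, -0.1, -2.1]
grip_width: 0.0515
t 14.57 pos [630.8  11.8  99.8] jaw 5.9 zax [ 3.e-04 -2.e-04 -1.e+00] F [-0.6 -0.1 -2.1] w 0.0515 qv 0.003
delta [ 0.8 -0.4 -5.3] daz -0.1
t: 14.73
ee_pos: [0.6321, 0.0118, 0.0988]
orientation: [0.67, 0.743, 0.0, 0.0]
ft_force: [-0.2, 0.9, -1.8]
grip_width: 0.0516
t 14.73 pos [632.1  11.8  98.8] jaw 5.9 zax [ 5.e-04 -1.e-04 -1.e+00] F [-0.2  0.9 -1.8] w 0.0516 qv 0.002
delta [-0.5 -0.4 -4.3] daz -0.1
```

```bash
python3 -m crank '[{"tx":-0.4,"ty":-0.4,"tz":-1.5,"ax":0,"ay":0,"az":0},{"tx":0,"ty":0,"tz":-1.5,"ax":0,"ay":0,"az":0},{"tx":0,"ty":0,"tz":0,"ax":0,"ay":0,"az":0}]';python3 st.py;python3 -m crank '[{"tx":0,"ty":0,"tz":-1,"ax":0,"ay":0,"az":0},{"tx":0,"ty":0,"tz":0,"ax":0,"ay":0,"az":0}]';python3 st.py 631.6 11.4 94.5;python3 -m crank '[{"tx":0,"ty":0,"tz":-0.7,"ax":0,"ay":0,"az":0},{"tx":0,"ty":0,"tz":0,"ax":0,"ay":0,"az":0}]';python3 st.py
```

```text
t: 14.98
ee_pos: [0.6312, 0.0113, 0.0953]
orientation: [0.67, 0.743, -0.0, -0.0]
ft_force: [-0.5, 0.6, -2.2]
grip_width: 0.052
t 14.98 pos [631.2  11.3  95.3] jaw 5.9 zax [-4.e-04 -2.e-04 -1.e+00] F [-0.5  0.6 -2.2] w 0.052 qv 0.005
t: 15.15
ee_pos: [0.6314, 0.0114, 0.0944]
orientation: [0.67, 0.743, -0.0, -0.0]
ft_force: [0.2, 0.3, -1.9]
grip_width: 0.0516
t 15.15 pos [631.4  11.4  94.4] jaw 5.9 zax [-1.e-04 -1.e-04 -1.e+00] F [ 0.2  0.3 -1.9] w 0.0516 qv 0.003
delta [ 0.2 -0.   0.1] daz -0.1
t: 15.32
ee_pos: [0.6314, 0.0114, 0.0943]
orientation: [0.67, 0.743, -0.0, 0.0]
ft_force: [-2.8, -1.2, 3.9]
grip_width: 0.0515
t 15.32 pos [631.4  11.4  94.3] jaw 5.9 zax [ 2.e-04 -3.e-04 -1.e+00] F [-2.8 -1.2  3.9] w 0.0515 qv 0.001
```

```bash
python3 -m crank '[{"tx":0,"ty":0,"tz":0,"ax":0,"ay":0,"az":0},{"tx":0,"ty":0,"tz":0,"ax":0,"ay":0,"az":0},{"tx":0,"ty":0,"tz":0,"ax":0,"ay":0,"az":0},{"tx":0,"ty":0,"tz":0,"ax":0,"ay":0,"az":0},{"tx":0,"ty":0,"tz":0,"ax":0,"ay":0,"az":0},{"tx":0,"ty":0,"tz":0,"ax":0,"ay":0,"az":0}]' 1;python3 -m crank '[{"tx":0,"ty":0,"tz":10,"ax":0,"ay":0,"az":0},{"tx":0,"ty":0,"tz":20,"ax":0,"ay":0,"az":0},{"tx":0,"ty":0,"tz":30,"ax":0,"ay":0,"az":0},{"tx":0,"ty":0,"tz":30,"ax":0,"ay":0,"az":0},{"tx":0,"ty":0,"tz":20,"ax":0,"ay":0,"az":0},{"tx":-27,"ty":-17,"tz":0,"ax":0,"ay":0,"az":0},{"tx":-28,"ty":-18,"tz":0,"ax":0,"ay":0,"az":0},{"tx":-28,"ty":-18,"tz":0,"ax":0,"ay":0,"az":0},{"tx":-28,"ty":-18,"tz":0,"ax":0,"ay":0,"az":0},{"tx":-28,"ty":-20,"tz":0,"ax":0,"ay":0,"az":0},{"tx":-18,"ty":-17.5,"tz":0,"ax":0,"ay":0,"az":0},{"tx":0,"ty":0,"tz":0,"ax":0,"ay":0,"az":0}]';python3 -m crank '[{"tx":0,"ty":0,"tz":-20,"ax":0,"ay":0,"az":0},{"tx":0,"ty":0,"tz":-30,"ax":0,"ay":0,"az":0},{"tx":0,"ty":0,"tz":-20,"ax":0,"ay":0,"az":0},{"tx":0,"ty":0,"tz":0,"ax":0,"ay":0,"az":0},{"tx":0,"ty":0,"tz":0,"ax":0,"ay":0,"az":0},{"tx":0,"ty":0,"tz":0,"ax":0,"ay":0,"az":0}]';python3 st.py 474.5 -97 25
python3 - <<'E'
from h import *
S=ctrl.snapshot("scene")
cv2.imwrite('pics/s5.png',cv2.resize(S['frame'][90:290,210:440],None,fx=3,fy=3))
E
```

```text
t: 15.82
ee_pos: [0.6314, 0.0115, 0.0938]
orientation: [0.67, 0.743, -0.0, -0.0]
ft_force: [-0.8, -0.2, -0.6]
grip_width: 0.0857
t: 16.82
ee_pos: [0.4699, -0.1008, 0.2042]
orientation: [0.671, 0.741, -0.002, -0.0]
ft_force: [-0.8, -0.4, -0.1]
grip_width: 0.0852
t: 17.32
ee_pos: [0.4753, -0.0966, 0.135]
orientation: [0.67, 0.743, 0.0, 0.0]
ft_force: [-1.4, -0.1, -0.2]
grip_width: 0.0853
t 17.32 pos [475.3 -96.6 135. ] jaw 5.94 zax [ 1.2e-03 -1.0e-04 -1.0e+00] F [-1.4 -0.1 -0.2] w 0.0853 qv 0.013
delta [  -0.8   -0.4 -110. ] daz -0.14
```

View pics/s5.png

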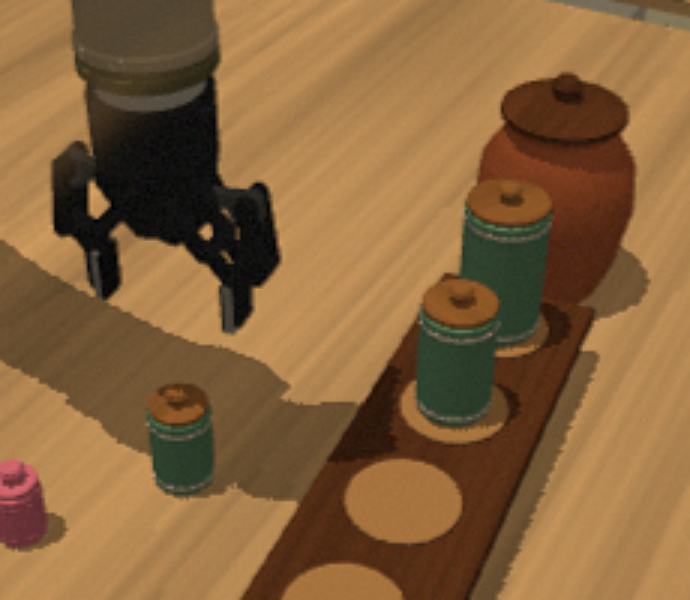

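a stands upright on pad 2 (crop (457,370)) and the gripper is above d (180,440). I'll descend and grip.

```bash
python3 -m crank '[{"tx":-0.5,"ty":-0.7,"tz":-15,"ax":0,"ay":0,"az":0},{"tx":0,"ty":0,"tz":-20,"ax":0,"ay":0,"az":0},{"tx":0,"ty":0,"tz":-20,"ax":0,"ay":0,"az":0},{"tx":0,"ty":0,"tz":-20,"ax":0,"ay":0,"az":0},{"tx":0,"ty":0,"tz":-15,"ax":0,"ay":0,"az":0},{"tx":0,"ty":0,"tz":-12,"ax":0,"ay":0,"az":0},{"tx":0,"ty":0,"tz":-8,"ax":0,"ay":0,"az":0},{"tx":0,"ty":0,"tz":0,"ax":0,"ay":0,"az":0},{"tx":0,"ty":0,"tz":0,"ax":0,"ay":0,"az":0},{"tx":0,"ty":0,"tz":0,"ax":0,"ay":0,"az":0}]';python3 st.py 474.5 -97.3 25
```

```text
t: 18.2
ee_pos: [0.4745, -0.0979, 0.0248]
orientation: [0.67, 0.743, 0.0, 0.001]
ft_force: [0.2, 0.4, 0.2]
grip_width: 0.0857
t 18.2 pos [474.5 -97.9  24.8] jaw 5.89 zax [ 1.4e-03 -3.0e-04 -1.0e+00] F [0.2 0.4 0.2] w 0.0857 qv 0.006
delta [-0.   0.6  0.2] daz -0.09
```

```bash
python3 -m crank '[{"tx":0,"ty":0,"tz":0,"ax":0,"ay":0,"az":0},{"tx":0,"ty":0,"tz":0,"ax":0,"ay":0,"az":0},{"tx":0,"ty":0,"tz":0,"ax":0,"ay":0,"az":0},{"tx":0,"ty":0,"tz":0,"ax":0,"ay":0,"az":0},{"tx":0,"ty":0,"tz":0,"ax":0,"ay":0,"az":0},{"tx":0,"ty":0,"tz":0,"ax":0,"ay":0,"az":0},{"tx":0,"ty":0,"tz":0,"ax":0,"ay":0,"az":0},{"tx":0,"ty":0,"tz":0,"ax":0,"ay":0,"az":0},{"tx":0,"ty":0,"tz":0,"ax":0,"ay":0,"az":0},{"tx":0,"ty":0,"tz":0,"ax":0,"ay":0,"az":0}]' 0;python3 st.py
```

```text
t: 19.03
ee_pos: [0.4742, -0.0979, 0.0245]
orientation: [0.67, 0.743, 0.0, 0.0]
ft_force: [-0.9, -0.4, 8.0]
grip_width: 0.0425
t 19.03 pos [474.2 -97.9  24.5] jaw 5.9 zax [ 9.e-04 -4.e-04 -1.e+00] F [-0.9 -0.4  8. ] w 0.0425 qv 0.002
```

```bash
python3 -m crank '[{"tx":0,"ty":0,"tz":5,"ax":0,"ay":0,"az":0},{"tx":0,"ty":0,"tz":15,"ax":0,"ay":0,"az":0},{"tx":0,"ty":0,"tz":25,"ax":0,"ay":0,"az":0},{"tx":0,"ty":0,"tz":25,"ax":0,"ay":0,"az":0},{"tx":0,"ty":0,"tz":15,"ax":0,"ay":0,"az":0},{"tx":10,"ty":0,"tz":0,"ax":0,"ay":0,"az":0},{"tx":25,"ty":2,"tz":0,"ax":0,"ay":0,"az":0},{"tx":30,"ty":2,"tz":0,"ax":0,"ay":0,"az":0},{"tx":30,"ty":2,"tz":0,"ax":0,"ay":0,"az":0},{"tx":30,"ty":2,"tz":0,"ax":0,"ay":0,"az":0},{"tx":25,"ty":2,"tz":0,"ax":0,"ay":0,"az":0},{"tx":17.5,"ty":0,"tz":0,"ax":0,"ay":0,"az":0}]';python3 -m crank '[{"tx":0,"ty":0,"tz":-10,"ax":0,"ay":0,"az":0},{"tx":0,"ty":0,"tz":-15,"ax":0,"ay":0,"az":0},{"tx":0,"ty":0,"tz":-4,"ax":0,"ay":0,"az":0},{"tx":0,"ty":0,"tz":0,"ax":0,"ay":0,"az":0},{"tx":0,"ty":0,"tz":0,"ax":0,"ay":0,"az":0}]';python3 st.py 641.8 -87.7 75.5;python3 ov.py d .0245 ovd
```

```text
t: 20.03
ee_pos: [0.6441, -0.0871, 0.1082]
orientation: [0.67, 0.743, 0.001, 0.0]
ft_force: [-0.1, 0.8, -1.4]
grip_width: 0.043
t: 20.45
ee_pos: [0.6408, -0.0878, 0.0794]
orientation: [0.67, 0.743, -0.0, -0.001]
ft_force: [0.2, -0.2, -0.2]
grip_width: 0.0429
t 20.45 pos [640.8 -87.8  79.4] jaw 5.91 zax [-0.0014 -0.     -1.    ] F [ 0.2 -0.2 -0.2] w 0.0429 qv 0.017
delta [ 1.   0.1 -3.9] daz -0.11
```

View pics/ovd.png

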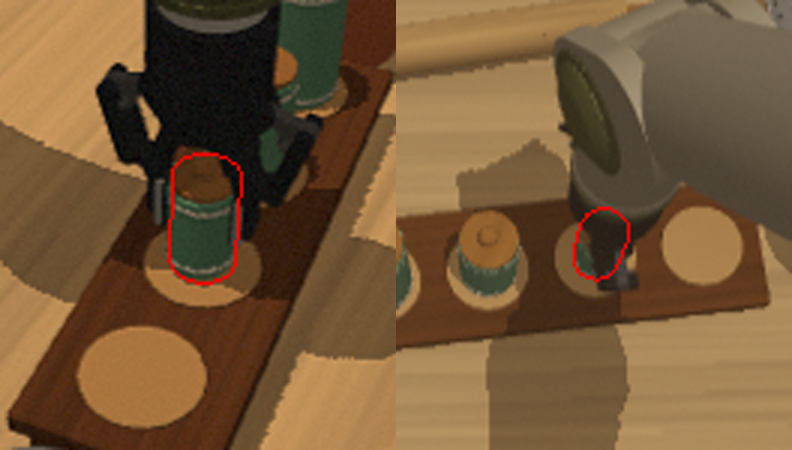

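```bash
python3 -m crank '[{"tx":0.3,"ty":0,"tz":-1.5,"ax":0,"ay":0,"az":0},{"tx":0,"ty":0,"tz":-1,"ax":0,"ay":0,"az":0},{"tx":0,"ty":0,"tz":0,"ax":0,"ay":0,"az":0}]';python3 st.py;python3 -m crank '[{"tx":0,"ty":0,"tz":-0.8,"ax":0,"ay":0,"az":0},{"tx":0,"ty":0,"tz":0,"ax":0,"ay":0,"az":0}]';python3 st.py 641.8 -87.7 75.5;python3 -m crank '[{"tx":0,"ty":0,"tz":-0.7,"ax":0,"ay":0,"az":0},{"tx":0,"ty":0,"tz":0,"ax":0,"ay":0,"az":0}]';python3 st.py
```

```text
t: 20.8
ee_pos: [0.6418, -0.0879, 0.0776]
orientation: [0.67, 0.743, 0.0, 0.0]
ft_force: [0.1, 0.2, -1.7]
grip_width: 0.0426
t 20.8 pos [641.8 -87.9  77.6] jaw 5.9 zax [ 3.e-04 -2.e-04 -1.e+00] F [ 0.1  0.2 -1.7] w 0.0426 qv 0.004
t: 20.97
ee_pos: [0.6417, -0.0878, 0.0766]
orientation: [0.67, 0.743, -0.0, 0.0]
ft_force: [-0.6, -0.2, -0.5]
grip_width: 0.0425
t 20.97 pos [641.7 -87.8  76.6] jaw 5.9 zax [ 1.e-04 -1.e-04 -1.e+00] F [-0.6 -0.2 -0.5] w 0.0425 qv 0.003
delta [ 0.1  0.1 -1.1] daz -0.1
t: 21.13
ee_pos: [0.6416, -0.0878, 0.0758]
orientation: [0.67, 0.743, -0.0, -0.0]
ft_force: [0.4, -0.4, -1.2]
grip_width: 0.0428
t 21.13 pos [641.6 -87.8  75.8] jaw 5.9 zax [-2.e-04 -1.e-04 -1.e+00] F [ 0.4 -0.4 -1.2] w 0.0428 qv 0.002
```

```bash
python3 -m crank '[{"tx":0,"ty":0,"tz":-0.6,"ax":0,"ay":0,"az":0},{"tx":0,"ty":0,"tz":0,"ax":0,"ay":0,"az":0}]';python3 st.py
```

```text
t: 21.3
ee_pos: [0.6417, -0.0878, 0.0756]
orientation: [0.67, 0.743, -0.0, 0.0]
ft_force: [-2.0, 0.6, 2.6]
grip_width: 0.0427
t 21.3 pos [641.7 -87.8  75.6] jaw 5.9 zax [ 1.e-04 -3.e-04 -1.e+00] F [-2.   0.6  2.6] w 0.0427 qv 0.005
```

```bash
python3 -m crank '[{"tx":0,"ty":0,"tz":0,"ax":0,"ay":0,"az":0},{"tx":0,"ty":0,"tz":0,"ax":0,"ay":0,"az":0},{"tx":0,"ty":0,"tz":0,"ax":0,"ay":0,"az":0},{"tx":0,"ty":0,"tz":0,"ax":0,"ay":0,"az":0},{"tx":0,"ty":0,"tz":0,"ax":0,"ay":0,"az":0},{"tx":0,"ty":0,"tz":0,"ax":0,"ay":0,"az":0}]' 1;python3 -m crank '[{"tx":0,"ty":0,"tz":10,"ax":0,"ay":0,"az":0},{"tx":0,"ty":0,"tz":20,"ax":0,"ay":0,"az":0},{"tx":0,"ty":0,"tz":30,"ax":0,"ay":0,"az":0},{"tx":0,"ty":0,"tz":20,"ax":0,"ay":0,"az":0},{"tx":-20,"ty":-18,"tz":0,"ax":0,"ay":0,"az":0},{"tx":-28,"ty":-25,"tz":0,"ax":0,"ay":0,"az":0},{"tx":-28,"ty":-25,"tz":0,"ax":0,"ay":0,"az":0},{"tx":-28,"ty":-25,"tz":0,"ax":0,"ay":0,"az":0},{"tx":-28,"ty":-25,"tz":0,"ax":0,"ay":0,"az":0},{"tx":-28,"ty":-25,"tz":0,"ax":0,"ay":0,"az":0},{"tx":-28,"ty":-25,"tz":0,"ax":0,"ay":0,"az":0},{"tx":-28,"ty":-23,"tz":0,"ax":0,"ay":0,"az":0}]';python3 -m crank '[{"tx":-4.5,"ty":0,"tz":0,"ax":0,"ay":0,"az":0},{"tx":0,"ty":0,"tz":-20,"ax":0,"ay":0,"az":0},{"tx":0,"ty":0,"tz":-20,"ax":0,"ay":0,"az":0},{"tx":0,"ty":0,"tz":0,"ax":0,"ay":0,"az":0},{"tx":0,"ty":0,"tz":0,"ax":0,"ay":0,"az":0},{"tx":0,"ty":0,"tz":0,"ax":0,"ay":0,"az":0}]' 0.65;python3 st.py 421 -279 10
python3 - <<'E'
from h import *
S=ctrl.snapshot("scene");T=ctrl.snapshot("top")
cv2.imwrite('pics/s6.png',np.hstack([cv2.resize(S['frame'][140:350,130:390],None,fx=1.9,fy=2.4),cv2.resize(T['frame'][130:290,240:330],None,fx=3.15,fy=3.15)]))
E
```

```text
t: 21.8
ee_pos: [0.6417, -0.0878, 0.0752]
orientation: [0.67, 0.743, -0.0, -0.0]
ft_force: [-0.2, -0.7, -0.1]
grip_width: 0.0857
t: 22.8
ee_pos: [0.4244, -0.28, 0.156]
orientation: [0.67, 0.743, -0.0, 0.0]
ft_force: [0.4, -0.6, 0.1]
grip_width: 0.0856
t: 23.3
ee_pos: [0.4219, -0.2785, 0.1162]
orientation: [0.669, 0.743, 0.0, 0.0]
ft_force: [-0.0, -0.0, 0.2]
grip_width: 0.0551
t 23.3 pos [ 421.9 -278.5  116.2] jaw 5.94 zax [ 5.e-04 -3.e-04 -1.e+00] F [-0.  -0.   0.2] w 0.0551 qv 0.011
delta [  -0.9   -0.5 -106.2] daz -0.14
```

View pics/s6.png

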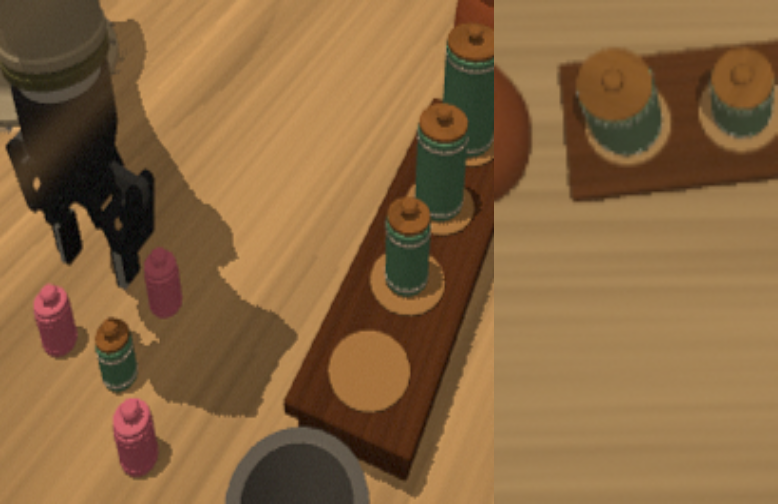

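The three placed ones stand upright. The gripper is above the green b (crop (116,355)), with a pink neighbour on each of three sides and the jaws narrowed to 55 mm. I'll descend.

```bash
python3 -m crank '[{"tx":-0.7,"ty":-0.5,"tz":-15,"ax":0,"ay":0,"az":0},{"tx":0,"ty":0,"tz":-15,"ax":0,"ay":0,"az":0},{"tx":0,"ty":0,"tz":-15,"ax":0,"ay":0,"az":0},{"tx":0,"ty":0,"tz":-15,"ax":0,"ay":0,"az":0},{"tx":0,"ty":0,"tz":-10,"ax":0,"ay":0,"az":0},{"tx":0,"ty":0,"tz":0,"ax":0,"ay":0,"az":0},{"tx":0,"ty":0,"tz":0,"ax":0,"ay":0,"az":0}]';python3 st.py 421 -279 11
python3 - <<'E'
from h import *
S=ctrl.snapshot("scene")
cv2.imwrite('pics/s7.png',cv2.resize(S['frame'][200:350,120:270],None,fx=3.9,fy=3.9))
E
```

```text
t: 23.98
ee_pos: [0.4208, -0.2791, 0.0457]
orientation: [0.67, 0.743, -0.0, 0.0]
ft_force: [0.2, 0.2, -0.4]
grip_width: 0.0556
t 23.98 pos [ 420.8 -279.1   45.7] jaw 5.94 zax [-1.e-04 -2.e-04 -1.e+00] F [ 0.2  0.2 -0.4] w 0.0556 qv 0.017
delta [  0.2   0.1 -34.7] daz -0.14
```

View pics/s7.png

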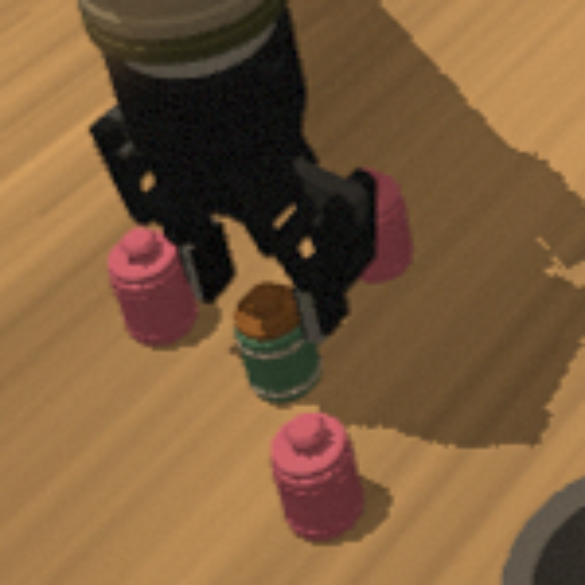

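The jaws are centred on b and clear of the pink ones. I'll finish the descent and grip.

```bash
python3 -m crank '[{"tx":0,"ty":0,"tz":-10,"ax":0,"ay":0,"az":0},{"tx":0,"ty":0,"tz":-10,"ax":0,"ay":0,"az":0},{"tx":0,"ty":0,"tz":0,"ax":0,"ay":0,"az":0}]';python3 st.py; python3 -m crank '[{"tx":0,"ty":0,"tz":-9,"ax":0,"ay":0,"az":0},{"tx":0,"ty":0,"tz":-5,"ax":0,"ay":0,"az":0},{"tx":0,"ty":0,"tz":0,"ax":0,"ay":0,"az":0},{"tx":0,"ty":0,"tz":0,"ax":0,"ay":0,"az":0}]';python3 st.py;python3 -m crank '[{"tx":0,"ty":0,"tz":0,"ax":0,"ay":0,"az":0},{"tx":0,"ty":0,"tz":0,"ax":0,"ay":0,"az":0},{"tx":0,"ty":0,"tz":0,"ax":0,"ay":0,"az":0},{"tx":0,"ty":0,"tz":0,"ax":0,"ay":0,"az":0},{"tx":0,"ty":0,"tz":0,"ax":0,"ay":0,"az":0},{"tx":0,"ty":0,"tz":0,"ax":0,"ay":0,"az":0},{"tx":0,"ty":0,"tz":0,"ax":0,"ay":0,"az":0},{"tx":0,"ty":0,"tz":0,"ax":0,"ay":0,"az":0}]' 0;python3 st.py 652 -187.2 62
```

```text
t: 24.28
ee_pos: [0.4207, -0.2793, 0.0253]
orientation: [0.67, 0.743, 0.0, 0.0]
ft_force: [0.7, 0.6, 0.9]
grip_width: 0.0556
t 24.28 pos [ 420.7 -279.3   25.3] jaw 5.9 zax [ 2.e-04 -2.e-04 -1.e+00] F [0.7 0.6 0.9] w 0.0556 qv 0.042
t: 24.62
ee_pos: [0.4205, -0.2792, 0.0113]
orientation: [0.67, 0.743, -0.0, -0.0]
ft_force: [-0.2, 0.7, 0.2]
grip_width: 0.0557
t 24.62 pos [ 420.5 -279.2   11.3] jaw 5.91 zax [-4.e-04 -1.e-04 -1.e+00] F [-0.2  0.7  0.2] w 0.0557 qv 0.007
t: 25.28
ee_pos: [0.4206, -0.2794, 0.0118]
orientation: [0.67, 0.743, -0.0, 0.0]
ft_force: [-0.6, 1.1, 6.1]
grip_width: 0.0334
t 25.28 pos [ 420.6 -279.4   11.8] jaw 5.9 zax [ 5.e-04 -5.e-04 -1.e+00] F [-0.6  1.1  6.1] w 0.0334 qv 0.002
delta [231.4  92.2  50.2] daz -0.1
```

```bash
python3 -m crank '[{"tx":0,"ty":0,"tz":5,"ax":0,"ay":0,"az":0},{"tx":0,"ty":0,"tz":15,"ax":0,"ay":0,"az":0},{"tx":0,"ty":0,"tz":30,"ax":0,"ay":0,"az":0},{"tx":0,"ty":0,"tz":30,"ax":0,"ay":0,"az":0},{"tx":0,"ty":0,"tz":15,"ax":0,"ay":0,"az":0},{"tx":10,"ty":4,"tz":0,"ax":0,"ay":0,"az":0},{"tx":25,"ty":10,"tz":0,"ax":0,"ay":0,"az":0},{"tx":30,"ty":12,"tz":0,"ax":0,"ay":0,"az":0},{"tx":30,"ty":12,"tz":0,"ax":0,"ay":0,"az":0},{"tx":30,"ty":12,"tz":0,"ax":0,"ay":0,"az":0},{"tx":30,"ty":12,"tz":0,"ax":0,"ay":0,"az":0},{"tx":30,"ty":12,"tz":0,"ax":0,"ay":0,"az":0}]';python3 -m crank '[{"tx":25,"ty":12,"tz":0,"ax":0,"ay":0,"az":0},{"tx":16,"ty":4,"tz":0,"ax":0,"ay":0,"az":0},{"tx":5.5,"ty":2.2,"tz":-10,"ax":0,"ay":0,"az":0},{"tx":0,"ty":0,"tz":-15,"ax":0,"ay":0,"az":0},{"tx":0,"ty":0,"tz":-14,"ax":0,"ay":0,"az":0},{"tx":0,"ty":0,"tz":0,"ax":0,"ay":0,"az":0},{"tx":0,"ty":0,"tz":0,"ax":0,"ay":0,"az":0},{"tx":0,"ty":0,"tz":0,"ax":0,"ay":0,"az":0}]';python3 st.py 652 -187.2 62.5;python3 ov.py b .0118 ovb
```

```text
t: 26.28
ee_pos: [0.6069, -0.2041, 0.1056]
orientation: [0.67, 0.743, -0.0, -0.0]
ft_force: [-0.3, -1.2, -1.0]
grip_width: 0.0336
t: 26.95
ee_pos: [0.6505, -0.1879, 0.0662]
orientation: [0.67, 0.742, -0.001, -0.001]
ft_force: [0.0, -0.3, -1.2]
grip_width: 0.0335
t 26.95 pos [ 650.5 -187.9   66.2] jaw 5.85 zax [-2.2e-03 -2.0e-04 -1.0e+00] F [ 0.  -0.3 -1.2] w 0.0335 qv 0.013
delta [ 1.5  0.7 -3.7] daz -0.05
```

View pics/ovb.png

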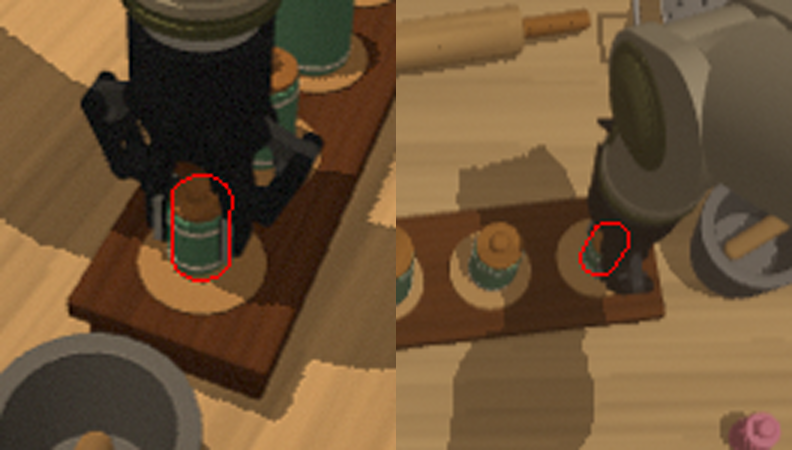

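```bash
python3 -m crank '[{"tx":1,"ty":0,"tz":-1.5,"ax":0,"ay":0,"az":0},{"tx":0,"ty":0,"tz":-1,"ax":0,"ay":0,"az":0},{"tx":0,"ty":0,"tz":0,"ax":0,"ay":0,"az":0}]';python3 st.py;python3 -m crank '[{"tx":0,"ty":0,"tz":-0.8,"ax":0,"ay":0,"az":0},{"tx":0,"ty":0,"tz":0,"ax":0,"ay":0,"az":0}]';python3 st.py 652 -187.2 62.8
```

```text
t: 27.3
ee_pos: [0.6529, -0.1872, 0.0647]
orientation: [0.67, 0.743, -0.0, 0.0]
ft_force: [0.3, 0.6, -1.1]
grip_width: 0.0338
t 27.3 pos [ 652.9 -187.2   64.7] jaw 5.89 zax [ 1.e-04 -2.e-04 -1.e+00] F [ 0.3  0.6 -1.1] w 0.0338 qv 0.003
t: 27.47
ee_pos: [0.653, -0.1871, 0.0639]
orientation: [0.67, 0.743, -0.0, -0.0]
ft_force: [-1.0, -0.2, -0.5]
grip_width: 0.0335
t 27.47 pos [ 653.  -187.1   63.9] jaw 5.9 zax [-0. -0. -1.] F [-1.  -0.2 -0.5] w 0.0335 qv 0.003
delta [-1.  -0.1 -1.1] daz -0.1
```

```bash
python3 -m crank '[{"tx":-1,"ty":0,"tz":-0.7,"ax":0,"ay":0,"az":0},{"tx":0,"ty":0,"tz":0,"ax":0,"ay":0,"az":0}]';python3 st.py;python3 -m crank '[{"tx":0,"ty":0,"tz":-0.6,"ax":0,"ay":0,"az":0},{"tx":0,"ty":0,"tz":0,"ax":0,"ay":0,"az":0}]';python3 st.py 652 -187.2 62.8
```

```text
t: 27.63
ee_pos: [0.6518, -0.1871, 0.0632]
orientation: [0.67, 0.743, -0.0, -0.0]
ft_force: [-0.8, 0.7, -0.9]
grip_width: 0.0336
t 27.63 pos [ 651.8 -187.1   63.2] jaw 5.91 zax [-2.e-04 -1.e-04 -1.e+00] F [-0.8  0.7 -0.9] w 0.0336 qv 0.005
t: 27.8
ee_pos: [0.652, -0.1871, 0.0627]
orientation: [0.67, 0.743, -0.0, 0.0]
ft_force: [-1.3, -0.6, -0.4]
grip_width: 0.0334
t 27.8 pos [ 652.  -187.1   62.7] jaw 5.9 zax [-1.e-04 -1.e-04 -1.e+00] F [-1.3 -0.6 -0.4] w 0.0334 qv 0.001
delta [ 0.  -0.1  0.1] daz -0.1
```

```bash
python3 -m crank '[{"tx":0,"ty":0,"tz":-0.6,"ax":0,"ay":0,"az":0},{"tx":0,"ty":0,"tz":0,"ax":0,"ay":0,"az":0}]';python3 st.py
```

```text
t: 27.97
ee_pos: [0.652, -0.1871, 0.0627]
orientation: [0.67, 0.743, -0.0, 0.0]
ft_force: [-2.3, -0.6, 6.0]
grip_width: 0.0336
t 27.97 pos [ 652.  -187.1   62.7] jaw 5.9 zax [ 1.e-04 -4.e-04 -1.e+00] F [-2.3 -0.6  6. ] w 0.0336 qv 0.002
```

It's in contact. I'll release, rise, and retreat to the right so both views are clear.

```bash
python3 -m crank '[{"tx":0,"ty":0,"tz":0,"ax":0,"ay":0,"az":0},{"tx":0,"ty":0,"tz":0,"ax":0,"ay":0,"az":0},{"tx":0,"ty":0,"tz":0,"ax":0,"ay":0,"az":0},{"tx":0,"ty":0,"tz":0,"ax":0,"ay":0,"az":0},{"tx":0,"ty":0,"tz":0,"ax":0,"ay":0,"az":0},{"tx":0,"ty":0,"tz":0,"ax":0,"ay":0,"az":0}]' 1;python3 -m crank '[{"tx":0,"ty":0,"tz":10,"ax":0,"ay":0,"az":0},{"tx":0,"ty":0,"tz":20,"ax":0,"ay":0,"az":0},{"tx":0,"ty":0,"tz":30,"ax":0,"ay":0,"az":0},{"tx":0,"ty":0,"tz":35,"ax":0,"ay":0,"az":0},{"tx":0,"ty":0,"tz":35,"ax":0,"ay":0,"az":0},{"tx":0,"ty":0,"tz":30,"ax":0,"ay":0,"az":0},{"tx":-25,"ty":-20,"tz":0,"ax":0,"ay":0,"az":0},{"tx":-25,"ty":-25,"tz":0,"ax":0,"ay":0,"az":0},{"tx":-25,"ty":-25,"tz":0,"ax":0,"ay":0,"az":-3},{"tx":-25,"ty":-25,"tz":0,"ax":0,"ay":0,"az":-5},{"tx":-25,"ty":-30,"tz":0,"ax":0,"ay":0,"az":-5},{"tx":-25,"ty":-30,"tz":0,"ax":0,"ay":0,"az":-5}]';python3 -m crank '[{"tx":-20,"ty":-30,"tz":0,"ax":0,"ay":0,"az":-5},{"tx":-20,"ty":-30,"tz":0,"ax":0,"ay":0,"az":-5},{"tx":-20,"ty":-30,"tz":0,"ax":0,"ay":0,"az":-5},{"tx":-20,"ty":-30,"tz":0,"ax":0,"ay":0,"az":-5},{"tx":-20,"ty":-30,"tz":0,"ax":0,"ay":0,"az":-5},{"tx":-20,"ty":-30,"tz":0,"ax":0,"ay":0,"az":-5},{"tx":-20,"ty":-30,"tz":0,"ax":0,"ay":0,"az":-5},{"tx":-20,"ty":-30,"tz":0,"ax":0,"ay":0,"az":-5},{"tx":-20,"ty":-30,"tz":0,"ax":0,"ay":0,"az":-5},{"tx":-10,"ty":-20,"tz":0,"ax":0,"ay":0,"az":-5},{"tx":0,"ty":0,"tz":0,"ax":0,"ay":0,"az":0},{"tx":0,"ty":0,"tz":0,"ax":0,"ay":0,"az":0}]';python3 st.py
cat > chk.py <<'E'
from h import *
S=ctrl.snapshot("scene");T=ctrl.snapshot("top")
PAD={'c':(.6216,.1109),'a':(.6317,.0116),'d':(.6418,-.0877),'b':(.6519,-.1872)}
fs=[S['frame'].copy(),T['frame'].copy()]
for k,xy in PAD.items():
    x0=np.r_[xy,.051]; ms=[];ps=[]
    for q in(S,T):
        c=proj(q,x0+[0,0,DIM[k][1]/2])[0]
        r=[d for d in ctrl.regions_of(f'canister_{k}_mid',q) if np.hypot(d['at'][0]-c[1],d['at'][1]-c[0])<14]
        if r: ms.append(r[0]['region']);ps.append(q)
    if len(ps)==2:
        x,f,d=fit(ps,ms,k,x0); print(k,'net',(x*1e3).round(1),np.round(d,3),'off',((x-x0)*1e3).round(1))
    else: print(k,'views',len(ps))
    for q,f in zip((S,T),fs):
        cc,_=cv2.findContours((sil(q,x0,k)>.5).astype(np.uint8),0,1); cv2.drawContours(f,cc,-1,(0,0,255),1)
cv2.imwrite('pics/fin_s.png',S['frame']);cv2.imwrite('pics/fin_t.png',T['frame'])
cv2.imwrite('pics/fin_ov.png',np.hstack([cv2.resize(fs[0][130:320,270:420],None,fx=2.6,fy=2.6,interpolation=2),cv2.resize(fs[1][120:210,250:420],None,fx=2.3,fy=5.4889,interpolation=2)]))
cv2.imwrite('pics/fin_ovt.png',cv2.resize(fs[1][120:210,250:420],None,fx=4.5,fy=4.5,interpolation=2))
E
python3 chk.py
```

```text
t: 28.47
ee_pos: [0.652, -0.1871, 0.062]
orientation: [0.67, 0.743, -0.0, -0.0]
ft_force: [-0.2, -0.1, 0.1]
grip_width: 0.0856
t: 29.47
ee_pos: [0.5008, -0.3429, 0.2231]
orientation: [0.779, 0.627, 0.0, 0.0]
ft_force: [1.3, -0.5, -0.1]
grip_width: 0.0851
t: 30.47
ee_pos: [0.3109, -0.6329, 0.2224]
orientation: [0.971, 0.24, 0.0, 0.0]
ft_force: [0.1, 0.9, 0.9]
grip_width: 0.0852
t 30.47 pos [ 310.9 -632.9  222.4] jaw -62.21 zax [ 1.e-04 -2.e-04 -1.e+00] F [0.1 0.9 0.9] w 0.0852 qv 0.044
c net [621.7 112.3  53.3] [0.873 0.958] off [0.1 1.4 2.3]
a net [630.8  12.   53.8] [0.963 0.968] off [-0.9  0.4  2.8]
d net [641.6 -88.   52.1] [0.953 0.953] off [-0.2 -0.3  1.1]
b net [ 651.6 -186.6   51.7] [0.916 0.931] off [-0.3  0.6  0.7]
```

View pics/fin_ov.png

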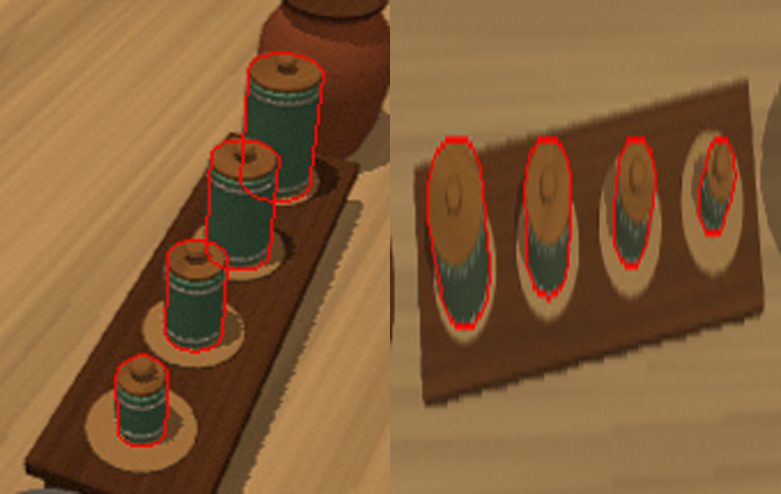

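View pics/fin_ovt.png

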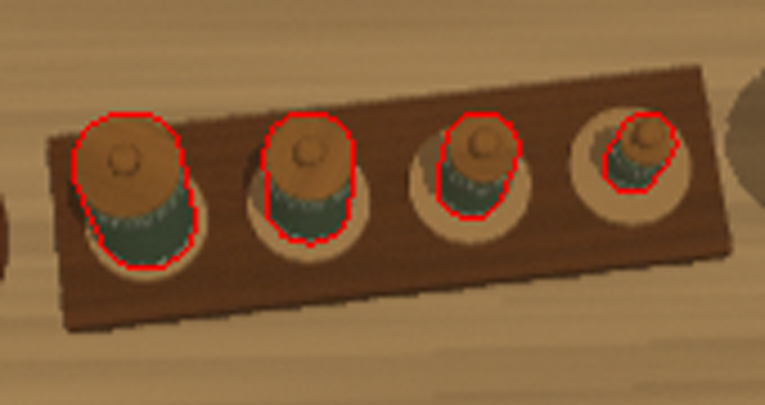

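View pics/fin_s.png

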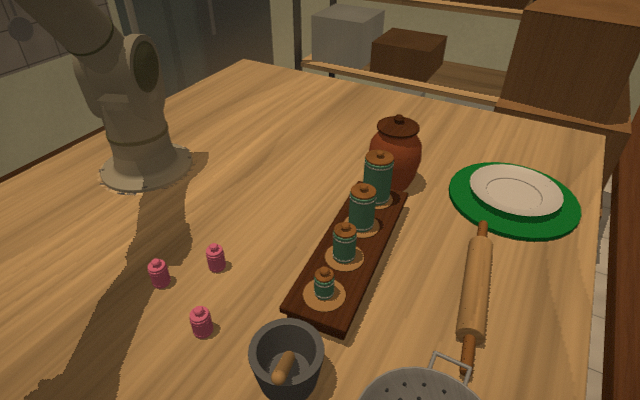

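View pics/fin_t.png

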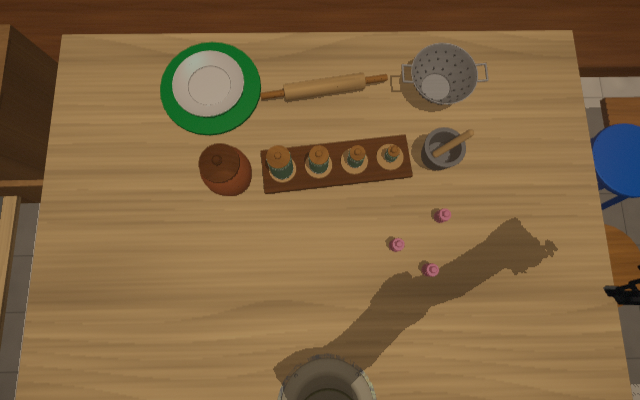

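The four stand upright in order, stepping down from the jar (scene (378,178), (362,207), (344,243), (323,283)). Their outlines agree with pad-centre models to about 1 px. The jar, the mortar and the pink canisters are where they were, and the gripper is clear. I'll hand in.

```bash
python3 -c "
from workcell import ctrl
print(ctrl.close_job())"
```

```text
the job is handed in; nothing more can be done
None
```

The four green canisters are back on the shelf in height order, and the job is handed in at about 31 s of the 115 s allowed. Tallest to shortest they stand on pads 1 to 4, from the clay jar to the mortar. I lowered each one in steps of 1.5 mm or less until light contact (under 10 N) before letting go.

**Final checks:**
- **Centring:** in both camera views each canister stood upright, within about 1.5 mm of the measured centre of its pad.
- **Surroundings:** by eye, the clay jar, the mortar and the three pink canisters were where they started. The gripper was well clear of everything.

**Disagreements:**
- **Heights:** the two-view fits read 1–3 mm higher than contact suggested for a, c and d. The pads and c's starting height read 2–7 mm above the text. The arm met the pads at the stated 51 mm, so I take this as camera calibration error.
- **Single-view fits:** two fits of c, one while it was held and one just after release, used only one camera because the arm hid c from above. They were far off, so I ignored them.

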